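Fetch the round seal from the glazed seal case

ROBOT

A 6-joint arm with a two-finger parallel gripper is mounted at the origin on the work surface. World frame = base frame: x ahead of the robot, y to its left, z up, the work surface at z = 0. Lengths are in mm, angles in rad, forces in N, time in s.
With the tool pointing down it reaches from about 425 to 950 mm from the base axis. Payload 14.7 kg.
Tool frame: the origin (TCP) lies at the very end of the fingers, on their centre line; the grasp point (between the pads) lies 19 mm behind it (bot.grasp_offset is the z of the grasp point in the tool frame, in mm); z points along the fingers, y is the line along which they close (so a half turn about z gives the same grasp; the last joint's range is limited). The gripper opens to 85 mm and grips with 20 to 120 N. Pads are 22 mm wide; open, the fingers measure 114 mm over their backs; the gripper's body (76 mm by 85 mm) begins 54 mm behind the grasp point. The pads swing forward as they close: fully open they stand 13 mm farther back than shut.
Start: joints at [1.055, 0.48, 1.596, -0, 1.065, -0.047], TCP at [293.657, 579.877, 203.497] pointing down, gripper open.
Joint ranges: [-2.75, 2.75], [-0.82, 2.05], [0.23, 2.67], [-1.56, 4.7], [0.09, 2.69], [-2.92, 2.92]. Speed limits (rad/s): [1.89, 1.89, 2.39, 3.01, 3.01, 3.01].

INTERFACE

Orientations are given as a unit quaternion [w, x, y, z].
In Python, from workcell import bot, vision, models gives the robot as it stands.
- The arm moves only by the tool play_rows, never from a script. Its argument "moves" is a list of rows, each a list of 4 numbers: the shift along the tool's x, y, z in cm, then the turn about the tool's z in rad. In form: [[x, y, z, twist], ...]. A call has 1 to 12 rows; each row is the pose to reach, as a shift and turn from the pose commanded when the call began, along the tool's axes at that moment; what a row does not reach only later rows make up. A row lasts 1/10 s, in which the tool goes at most 50 mm and 8.59 degrees, less where a joint would pass 70% of its speed; a pose out of reach is approached as far as the arm can. A call with a gripper value outside its range is refused whole. "jaw" is the finger opening in cm, from 0 to 8.54, set as the call begins (left out, the last holds). The fingers move at their own pace and stop on an object; "newtons" is the grip in N (left out, the last holds). Time passes only in rows, so rows that repeat a pose let the fingers close. It gives the time, the measured TCP pose, the force, the opening and the grip force at its end, in the units of the state.
- bot.sense(): the state, without advancing time (a new reading comes with each control period).
- vision.read_camera(name): name is "scene" or "top" or "wrist"; returns (picture, depth): 400x640x3 uint8, red, green, blue; 400x640 float32, mm along the optical axis (not along the pixel's ray), 0 where there is no reading.
- vision.get_calibration(name): a dict with "K" (3x3 intrinsics, pixels), "distortion" ([k1, k2, p1, p2, k3] as OpenCV has them; the pictures are not rectified), "view" (4x4, takes a point from world to camera coordinates); the wrist camera has in their place "mount" (4x4, takes a point from camera to tool coordinates, whose origin is the TCP and whose axes are the flange's). Camera axes: x right, y up, looking along -z (the intrinsics and any distortion apply to the point x, -y, -z); pixel columns grow to the right and rows downward; lengths in mm; the calibration is good to about 2 mm. A picture is of the moment at which its call begins: read the wrist's pose just before it. get_calibration takes no time and is no camera call.
- bot.job_done(): hands the job in; it is judged then, once.
Trained networks look in the newest picture that a camera, given by its name, has taken for a name from the list of things; names that differ only in an ending like _2 or _b are one class to them, and where a whole thing is asked for, a point or a joint stands for the part that bears it (a point fixed in the world has none). Each returns a list of dicts, best first, with "score" (0 to 1); they miss things now and then, are a little off and sometimes report something else, mostly with a low value. They report only what shows in the picture. A call takes as long as a camera call.
- models.find_in(thing, camera): "xy" ([column, row] in pixels, amid what is visible of it).
The state is a dict: "clock": time; "joints": joint angles; "joint_vel": joint speeds; "tau": joint torques, N m; "ee_pos": TCP position; "eef_rot": TCP orientation; "force": force on the tool from outside, world axes, zero at the start; "ft_torque": the same for the moment, N m; "gripper_width": finger opening in mm; "gripper_force": force on a finger pad.
Only numpy, scipy, OpenCV 4.12 (cv2) and the standard library are available. Lean on these libraries where they do the work, as an engineer would, in place of code of your own. Each camera call takes 0.05 s, during which the arm holds its last target. There are 200 camera calls.

TASK

Get the round-handled seal ready on the ink pad: clear the tea tin and the clip box from the case's clear pane onto the black desk mat, turn the steel tab aside, lift the pane out and lay it flat on the mat too, then take out the round seal and stand it upright in the middle of the ink pad, leaving the square seal standing in the case. Afterwards lay the pane back in its frame, turn the tab back over it, and stand the tin and the clip box upright again just where each stood at the start. Tip nothing over and leave the paper cup alone.

Things in the scene. Friction and masses are not known exactly. Their poses are not given: they have to be found in the camera images.
- case: Fixed light-wood seal case 270 (its x) x 168 (its y) x 84 mm high, open on top; origin: centre of its underside. Well 200 (x) x 84 (y) mm, floor 6 mm above the table. Round the well, 76 mm up, a ledge carries the pane; the frame round it rises to 84 mm with bevelled inner sides: 4 mm play each side at the ledge, 9 mm at the rim.
- pane: Loose clear plastic pane 220 (its x) x 100 (its y) x 6 mm, 160 g; origin: centre of its underside. In its middle an aluminium grip bar 12 (x) x 32 (y) mm, its top 32 mm above the pane's underside. Starts in the case's frame with the tin and the clip box on it, one near each end. It goes back either way round.
- tab (a joint): Steel swing tab, angle q in rad; stays where left (0.03 N m). Pivot at x 0, y +72 mm of the case. At 0 it points to the case's -y, over the pane; it swings towards the case's +x, clear of the pane from 1.3 (stop 1.65). 14 mm wide, 42 long, 85 to 91 mm above the table. Round knob on it, 12 mm diameter, top at 115 mm, at x = 34 sin q, y = 72 - 34 cos q mm of the case. Starts at 0 to 0.2.
- tin: Round metal tea tin, 50 mm diameter (lid 52 mm, the top 16 mm), 82 mm high, about 180 g; origin at the centre of its underside, z up. Starts on the pane near one end.
- clipbox: Closed cardboard clip box 58 (its x) x 46 (its y) x 60 mm high, about 160 g, with a pale band; origin at the centre of its underside, z up. Starts on the pane near the other end.
- seal_round: Hand seal with a round dark-wood handle: round base 36 mm diameter x 14 mm, handle on it 20 mm diameter at its waist and 26 mm at the top knob (40 to 60 mm up), 60 mm high in all, about 90 g; origin at the centre of its underside. Stands upright in the case's well, seen through the pane.
- seal_square: Hand seal with a square dark-wood handle: base 34 x 34 x 14 mm, handle 22 x 22 mm, 60 mm high in all; origin at the centre of its underside. Stands in the well 60 to 72 mm from the round one; to be left there.
- mat: Fixed flat black rubber desk mat 300 (its x) x 200 (its y) x 3 mm; origin at the centre of its underside, z up. Lies empty on one side of the case; room for the pane on one half and the tin and clip box on the other.
- pad: Fixed square ink pad 104 x 104 mm in a thin steel rim, grey felt top 12 mm above the table; origin at the centre of its underside. Lies on the side of the case across from the mat.
- papercup: Empty white paper cup, 72 mm diameter at the rim, 85 mm high, standing 110 to 125 mm from the ink pad's centre on the side nearer the robot, a bystander; origin at the centre of its underside.

How it is judged:
By the outcome, as a careful person would: the job done as asked, in the order asked, and still so for the second after the job is handed in, with the robot touching nothing.
It also fails if it takes over 152 s, if anything falls off the work surface, if the arm or the gripper's body presses on something with over 40 N, if the wrist force passes 120 N, or if a joint passes its speed limit or range.

## Working session

There is one attempt and no reset: what is moved stays moved. The work goes in short steps, Python scripts to look and compute and a tool call to move; the robot and the scene stay as the last step left them, time stands still between calls to the robot, and variables do not carry over. Pictures are saved under pics/ and viewed, at most 14 in all, crops included, and the job is handed in when it is done.

Besides the shell and the picture viewer there is one more tool, called after "Call:" by a JSON object that holds its "name" and its "arguments", one argument or row to a line. play_rows: Moves the arm, as the interface text tells. Its arguments: {"type":"object","properties":{"moves":{"type":"array","items":{"type":"array","items":{"type":"number"}}},"jaw":{"type":"number"},"newtons":{"type":"number"}},"required":["moves"]}

```bash
ls; mkdir -p pics; cat > h.py <<'E'
import numpy as np, cv2
from workcell import bot, vision, models
from scipy.spatial.transform import Rotation as R
def view(name, s=None):
    c=vision.get_calibration(name)
    if 'view' in c and c['view'] is not None: return c, np.array(c['view'])
    s=s or bot.sense(); T=np.eye(4); q=s['eef_rot']
    T[:3,:3]=R.from_quat([q[1],q[2],q[3],q[0]]).as_matrix(); T[:3,3]=s['ee_pos']
    return c, np.linalg.inv(T@np.array(c['mount']))
def cloud(name,depth,V,c):
    K=np.array(c['K']); h,w=depth.shape
    u,v=np.meshgrid(np.arange(w),np.arange(h))
    p=cv2.undistortPoints(np.stack([u,v],-1).reshape(-1,1,2).astype(np.float64),K,np.array(c['distortion'],float)).reshape(h,w,2)
    P=np.stack([p[...,0]*depth,-p[...,1]*depth,-depth,np.ones_like(depth)],-1)
    W=P@np.linalg.inv(V).T
    W=W[...,:3].copy(); W[depth<=0]=np.nan
    return W
def px2w(uv,z,V,c):
    p=cv2.undistortPoints(np.array(uv,float).reshape(-1,1,2),np.array(c['K']),np.array(c['distortion'],float)).reshape(-1,2)
    I=np.linalg.inv(V); o=I[:3,3]; d=np.c_[p[:,0],-p[:,1],-np.ones(len(p))]@I[:3,:3].T
    return o+d*((z-o[2])/d[:,2])[:,None]
def w2px(X,V,c):
    X=np.atleast_2d(X); P=np.c_[X,np.ones(len(X))]@V.T
    return cv2.projectPoints((P[:,:3]*[1,-1,-1]).reshape(-1,1,3),np.zeros(3),np.zeros(3),np.array(c['K']),np.array(c['distortion'],float))[0].reshape(-1,2)
def snap(name,save=None):
    s=bot.sense(); im,d=vision.read_camera(name); c,V=view(name,s)
    if save: cv2.imwrite('pics/'+save,im[...,::-1])
    return im,d,c,V,cloud(name,d,V,c)
E
python3 - <<'E'
from h import *
print(bot.sense())
for n in ['top','scene']:
    im,d,c,V,W=snap(n,n+'0.png')
    np.savez('/tmp/%s0.npz'%n,im=im,d=d,V=V,W=W)
    print(n,np.linalg.inv(V)[:3,3].round())
    for t in ['case','pane','tab','tin','clipbox','seal_round','seal_square','mat','pad','papercup']:
        for r in models.find_in(t,n)[:2]:
            u,v=np.round(r['xy']).astype(int); print(t,round(r['score'],2),u,v,W[v,u].round())
E
```

```text
pics
{'clock': 0.0, 'joints': array([ 1.05539476e+00,  4.80829404e-01,  1.59686474e+00,  5.98528859e-06,
        1.06510828e+00, -4.66156035e-02]), 'joint_vel': array([ 5.34172660e-05, -4.46810548e-05,  6.51491927e-04, -1.21502276e-03,
        4.08325745e-04, -1.52526749e-04]), 'tau': array([-5.21665861e-04, -9.50697184e+01, -4.30173290e+01, -3.37910915e-04,
        1.30167874e-02, -1.03583096e-05]), 'ee_pos': array([293.4413863 , 579.4949101 , 202.87739896]), 'eef_rot': array([-1.70263770e-04,  2.32253976e-01,  9.72654987e-01, -5.80431907e-04]), 'force': array([-0.15310204, -0.14796053, -0.50938285]), 'ft_torque': array([ 0.0040589 , -0.0379173 ,  0.03810662]), 'gripper_force': 0.0, 'gripper_width': 85.57387238504458}
top [ 438.   24. 1107.]
case 0.58 293 191 [564.  41.  83.]
case 0.58 426 200 [ 545. -289.   16.]
pane 0.95 307 190 [563.   9. 103.]
tab 0.51 287 196 [551.  55.  90.]
tin 0.68 285 196 [551.  59.  93.]
tin 0.65 300 151 [641.  24. 163.]
clipbox 0.58 315 227 [477.  -6. 143.]
pad 0.87 426 201 [ 543. -290.   12.]
papercup 0.62 423 245 [ 433. -280.    4.]
scene [1149. -103. 1030.]
case 0.73 309 235 [623. -37.  76.]
pane 0.88 319 214 [570.  -1.  80.]
tin 0.65 335 228 [665.  20. 163.]
tin 0.3 215 238 [ 551. -283.   17.]
mat 0.83 421 208 [561. 296.   3.]
pad 0.71 214 240 [ 557. -286.   18.]
papercup 0.76 216 193 [ 404. -271.   18.]
```

View pics/top0.png

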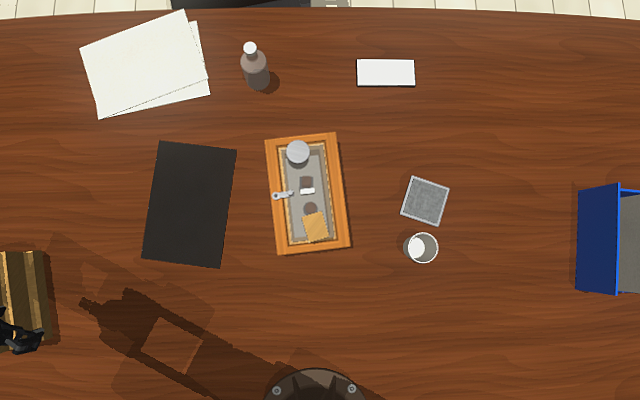

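View pics/scene0.png

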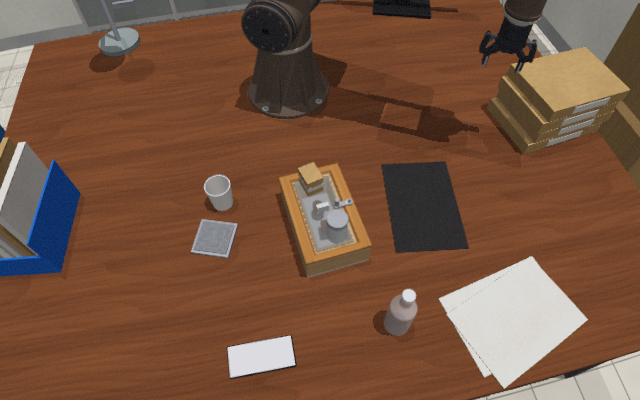

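```bash
python3 - <<'E'
from h import *
D=np.load('/tmp/top0.npz')
def rect(P): 
    (c,s,a)=cv2.minAreaRect(P[:,:2].astype(np.float32)); return np.round(c,1),np.round(s,1),round(a,2)
for n in ['top','scene']:
    D=np.load('/tmp/%s0.npz'%n); W=D['W'].reshape(-1,3); im=D['im'].reshape(-1,3).astype(int)
    def sel(x0,x1,y0,y1,z0,z1): 
        m=(W[:,0]>x0)&(W[:,0]<x1)&(W[:,1]>y0)&(W[:,1]<y1)&(W[:,2]>z0)&(W[:,2]<z1); return m
    print(n)
    m=sel(400,750,-120,150,79,89); print('case',m.sum(),rect(W[m]),np.median(W[m,2]))
    m=sel(400,750,-120,150,157,172); print('tin',m.sum(),rect(W[m]),np.median(W[m],0), cv2.minEnclosingCircle(W[m,:2].astype(np.float32)))
    m=sel(400,750,-120,150,137,148); print('box',m.sum(),rect(W[m]),np.median(W[m],0))
    m=sel(510,600,-60,120,102,112); print('bar?',m.sum(),rect(W[m]),np.median(W[m],0))
    m=sel(510,600,-60,120,112,122); print('knob?',m.sum(),rect(W[m]) if m.sum()>3 else 0,np.median(W[m],0))
    m=sel(350,800,170,450,-5,10)&(im.max(1)<70); print('mat',m.sum(),rect(W[m]))
    m=sel(470,620,-380,-200,8,18); print('pad',m.sum(),rect(W[m]),np.median(W[m],0))
    m=sel(350,480,-380,-200,70,92); print('cup',m.sum(),rect(W[m]),np.median(W[m],0))
im=np.load('/tmp/top0.npz')['im'][...,::-1]; a=cv2.resize(im[125:265,250:360],None,fx=4,fy=4,interpolation=cv2.INTER_CUBIC)
cv2.imwrite('pics/c1.png',a)
E
```

```text
top
case 6167 (array([560.3,  10.2]), array([270.8, 166.4]), 5.95) 82.92779350201499
tin 424 (array([639.5,  30.1]), array([47.4, 50.4]), 88.96) [638.6829875   29.84833526 163.8836364 ] ((639.5151977539062, 28.176233291625977), 25.803224563598633)
box 575 (array([540.9,  12.5]), array([188.3,  46. ]), 15.78) [479.08045401  -4.50716333 141.70366721]
bar? 79 (array([559. ,  23.8]), array([12.2, 57.9]), 5.18) [560.15761079  11.33366103 107.50557516]
knob? 22 (array([558.3,  38.9]), array([11.2, 30.9]), 9.12) [556.51062917  49.57041315 114.55133725]
mat 9453 (array([546.9, 303.6]), array([202. , 300.1]), 81.85)
pad 1528 (array([ 537.5, -283.8]), array([103.7, 116.7]), 70.54) [ 543.80821712 -285.36809259   11.58790424]
cup 216 (array([ 428.9, -256.3]), array([69.9, 69.5]), 88.48) [ 427.60117989 -268.82465206   82.64681217]
scene
case 4067 (array([561.2,   9.4]), array([273.7, 168.7]), 6.04) 83.52124058499544
tin 349 (array([642.3,  28. ]), array([50.6, 51.1]), 68.71) [643.49319675  27.77184069 164.28751032] ((640.9539794921875, 26.805330276489258), 27.303632736206055)
box 389 (array([557.6,   9.5]), array([220.3,  48.4]), 12.3) [486.11027437  -4.77753228 142.30597782]
bar? 85 (array([549.7,   5.4]), array([88.1, 43.9]), 46.95) [562.52918923   9.47899029 107.89164837]
knob? 26 (array([548.9,   7.2]), array([86.7, 42.9]), 54.65) [554.62561011  44.8138066  115.60761125]
mat 6007 (array([546.4, 304.6]), array([200.8, 301.9]), 81.68)
pad 1265 (array([ 544. , -286.8]), array([107.4, 104.9]), 70.16) [ 547.56959833 -286.07314538   13.1305771 ]
cup 247 (array([ 429.1, -256.4]), array([72.4, 71.1]), 4.09) [ 420.77497698 -257.22764347   81.31646052]
```

View pics/c1.png

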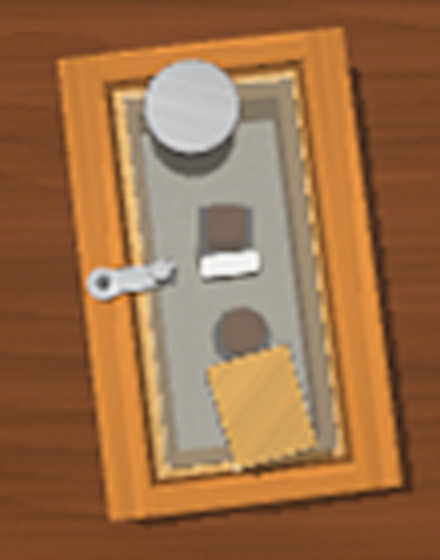

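```bash
cat >> h.py <<'E'
def pose():
    s=bot.sense(); q=s['eef_rot']; M=R.from_quat([q[1],q[2],q[3],q[0]]).as_matrix()
    return np.array(s['ee_pos']),M
def plan(groups,p=None,phi=None):
    """groups: list of calls, each a list of (x,y,z,phi_deg) ; prints rows in tool axes"""
    P,M=pose(); p=P if p is None else np.array(p,float); f=np.degrees(np.arctan2(M[1,1],M[0,1])) if phi is None else phi
    print('now',p.round(1),round(f,2),'tilt',np.round(M[:2,2],4),'t',round(bot.sense()['clock'],1))
    for g in groups:
        a=np.radians(f); ty=np.array([np.cos(a),np.sin(a)]); tx=np.array([-ty[1],ty[0]]); tx=np.array([np.cos(a+np.pi/2),np.sin(a+np.pi/2)])
        rows=[]
        for x,y,z,ph in g:
            d=np.array([x,y,z])-p; rows.append([round(d[:2]@tx/10,2),round(d[:2]@ty/10,2),round(-d[2]/10,2),round(-np.radians(ph-f),3)])
        print(rows); p=np.array(g[-1][:3],float); f=g[-1][3]
# case frame
CC=np.array([560.7,9.8]); CY=np.radians(6.0)
def cw(x,y): c,s=np.cos(CY),np.sin(CY); return CC+[c*x-s*y,s*x+c*y]
E
python3 - <<'E'
from h import *
c=vision.get_calibration('wrist'); print(np.array(c['mount']).round(3),c['K'],c['distortion'])
P,M=pose(); print(M.round(3))
plan([[(520,10,360,6)]])
E
```

```text
[[ 0.00000e+00  9.53000e-01  3.04000e-01  7.75350e+01]
 [ 1.00000e+00 -0.00000e+00  0.00000e+00  3.28000e-01]
 [ 1.00000e-03  3.04000e-01 -9.53000e-01 -1.71099e+02]
 [ 0.00000e+00  0.00000e+00  0.00000e+00  1.00000e+00]] [[346.92276348   0.         322.17604716]
 [  0.         346.92276348 199.4309117 ]
 [  0.           0.           1.        ]] [-0.03899969  0.          0.          0.          0.        ]
[[-0.892  0.452 -0.   ]
 [ 0.452  0.892  0.   ]
 [ 0.    -0.    -1.   ]]
now [293.7 579.9 203.5] 63.14 tilt [-0.  0.] t 1.1
[[np.float64(-45.94), np.float64(-40.61), np.float64(-15.65), np.float64(0.997)]]
```

```bash
python3 - <<'E'
from h import *
plan([[(560,20,250,6)]])
E
```

```text
now [293.7 579.9 203.5] 63.14 tilt [-0.  0.] t 1.1
[[np.float64(-49.06), np.float64(-37.91), np.float64(-4.65), np.float64(0.997)]]
```

Call:
{"name": "play_rows", "arguments": {
  "moves": [
    [-2, -2, -4.65, 0.04],
    [-49, -38, -4.65, 1],
    [-49, -38, -4.65, 1],
    [-49, -38, -4.65, 1],
    [-49, -38, -4.65, 1],
    [-49, -38, -4.65, 1],
    [-49, -38, -4.65, 1],
    [-49, -38, -4.65, 1],
    [-49, -38, -4.65, 1],
    [-49, -38, -4.65, 1],
    [-49, -38, -4.65, 1],
    [-49, -38, -4.65, 1]
  ],
  "jaw": 8.5
}}

```text
clock: 2.3
ee_pos: [540.6, 57.4, 250.0]
eef_rot: [0.0, 0.67, 0.742, 0.0]
force: [1.0, 2.5, -0.3]
gripper_width: 85.1
gripper_force: 0.0
```

```bash
python3 - <<'E'
from h import *
plan([[(560,20,250,6)]])
E
```

```text
now [540.6  57.4 250. ] 5.84 tilt [0.0006 0.0001] t 2.3
[[np.float64(-3.92), np.float64(1.55), np.float64(0.0), np.float64(-0.003)]]
```

Call:
{"name": "play_rows", "arguments": {
  "moves": [
    [-2, 0.8, 0, 0],
    [-3.9, 1.5, 0, 0],
    [-3.9, 1.5, 0, 0],
    [-3.9, 1.5, 0, 0]
  ]
}}

```text
clock: 2.7
ee_pos: [558.6, 22.1, 249.6]
eef_rot: [-0.0, 0.671, 0.742, -0.0]
force: [-0.3, 0.4, -0.1]
gripper_width: 84.8
gripper_force: 0.0
```

```bash
python3 - <<'E'
from h import *
plan([])
im,d,c,V,W=snap('wrist','w1.png')
np.savez('/tmp/w1.npz',im=im,d=d,V=V,W=W)
for t in ['tin','clipbox','tab','pane','seal_round','seal_square']:
    for r in models.find_in(t,'wrist')[:2]:
        u,v=np.round(r['xy']).astype(int); print(t,round(r['score'],2),u,v,W[v,u].round())
def rect(P):
    (c,s,a)=cv2.minAreaRect(P[:,:2].astype(np.float32)); return np.round(c,1),np.round(s,1),round(a,2)
W2=W.reshape(-1,3)
def sel(x0,x1,y0,y1,z0,z1): return W2[(W2[:,0]>x0)&(W2[:,0]<x1)&(W2[:,1]>y0)&(W2[:,1]<y1)&(W2[:,2]>z0)&(W2[:,2]<z1)]
for n,b in dict(case=(400,750,-120,150,80,88),tin=(590,700,-60,100,159,170),box=(420,530,-60,100,138,147),bar=(530,590,-30,40,104,112),knob=(530,590,30,70,111,122)).items():
    p=sel(*b); print(n,len(p),rect(p) if len(p)>4 else '',np.median(p,0).round(1),cv2.minEnclosingCircle(p[:,:2].astype(np.float32)) if len(p)>4 else '')
E
```

```text
now [558.6  22.1 249.6] 5.78 tilt [-0.0003  0.0002] t 2.7
tin 0.89 420 186 [633.  37. 165.]
clipbox 0.81 232 203 [484.   0. 143.]
tab 0.67 324 124 [556.  69.  90.]
tab 0.18 232 202 [484.   1. 142.]
pane 0.86 325 174 [561.  25. 107.]
seal_round 0.3 322 122 [554.  70.  91.]
case 30577 (array([560.8,  10.5]), array([271.5, 169.2]), 5.85) [564.1  28.4  83.7] ((560.7999267578125, 10.931818008422852), 158.91140747070312)
tin 3356 (array([640.3,  30.3]), array([50.9, 51.4]), 6.56) [639.2  31.5 164.7] ((640.1031494140625, 30.054655075073242), 26.15104103088379)
box 3587 (array([479.1,  -5.4]), array([59.1, 46.4]), 15.8) [479.8  -4.  142.7] ((478.8750915527344, -5.6165032386779785), 36.8672981262207)
bar 429 (array([561.7,  10.6]), array([11.4, 31.6]), 6.02) [561.7  11.  108.7] ((561.2758178710938, 10.490633964538574), 16.5367488861084)
knob 147 (array([558. ,  48.9]), array([11.4, 11.4]), 23.33) [558.1  49.2 115.7] ((558.099853515625, 48.9405517578125), 5.892852306365967)
```

View pics/w1.png

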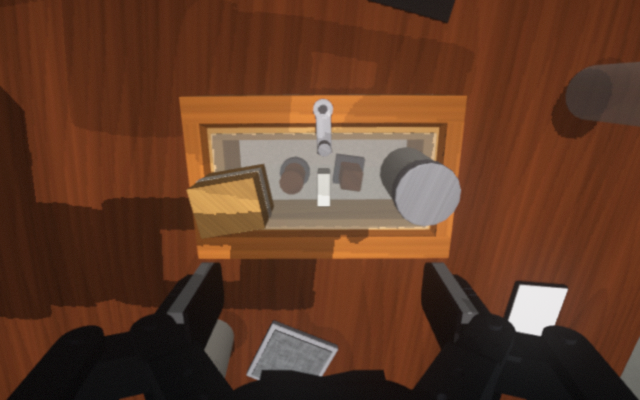

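```bash
sed -i 's/^CC=.*/CC=np.array([560.8,10.3]); CY=np.radians(5.9)/' h.py; python3 - <<'E'
from h import *
plan([[(640.2,30,190,6),(640.2,30,102,6)]])
E
```

```text
now [558.6  22.8 249.8] 5.89 tilt [0.0001 0.    ] t 3.0
[[np.float64(-0.12), np.float64(8.19), np.float64(5.98), np.float64(-0.002)], [np.float64(-0.12), np.float64(8.19), np.float64(14.78), np.float64(-0.002)]]
```

Call:
{"name": "play_rows", "arguments": {
  "moves": [
    [-0.1, 4, 2, 0],
    [-0.1, 8.2, 5.5, 0],
    [-0.1, 8.2, 6, 0],
    [-0.1, 8.2, 7, 0],
    [-0.1, 8.2, 10, 0],
    [-0.1, 8.2, 13, 0],
    [-0.1, 8.2, 14.8, 0],
    [-0.1, 8.2, 14.8, 0]
  ]
}}

```text
clock: 3.85
ee_pos: [638.0, 29.6, 100.0]
eef_rot: [-0.001, 0.67, 0.742, -0.001]
force: [0.8, -0.2, 0.0]
gripper_width: 84.9
gripper_force: 0.0
```

```bash
python3 - <<'E'
from h import *
plan([[(640.2,30,102,6)]]); print(bot.sense()['force'])
E
```

```text
now [638.   29.6 100. ] 5.86 tilt [-0.0038 -0.    ] t 3.9
[[np.float64(0.02), np.float64(0.22), np.float64(-0.2), np.float64(-0.003)]]
[ 0.81838915 -0.21305676  0.00609736]
```

Call:
{"name": "play_rows", "arguments": {
  "moves": [
    [0, 0, 0, 0],
    [0, 0, 0, 0]
  ]
}}

```text
clock: 4.05
ee_pos: [641.2, 29.6, 103.5]
eef_rot: [0.001, 0.67, 0.742, 0.001]
force: [-0.3, -0.0, 0.3]
gripper_width: 85.3
gripper_force: 0.0
```

Call:
{"name": "play_rows", "arguments": {
  "moves": [
    [0, -0.05, 0, 0],
    [0, -0.05, 0, 0],
    [0, -0.05, 0, 0],
    [0, -0.05, 0, 0],
    [0, -0.05, 0, 0],
    [0, -0.05, 0, 0],
    [0, -0.05, 0, 0],
    [0, -0.05, 0, 0]
  ],
  "jaw": 4.0,
  "newtons": 40
}}

```text
clock: 4.85
ee_pos: [640.4, 29.4, 102.7]
eef_rot: [0.0, 0.67, 0.742, 0.0]
force: [-2.5, -0.4, 10.2]
gripper_width: 50.8
gripper_force: 40.1
```

```bash
cat >> h.py <<'E'
MC=np.array([546.7,304.0]); MY=np.radians(-8.2)
def mw(x,y): c,s=np.cos(MY),np.sin(MY); return MC+[c*x-s*y,s*x+c*y]
E
python3 - <<'E'
from h import *
t=mw(65,58); b=mw(-65,58); print(t,b, mw(0,-47))
x,y=bot.sense()['ee_pos'][:2]
plan([[(640,30,120,6),(640,30,210,6),(*t,150,6),(*t,26,6)]]); s=bot.sense();print(s['gripper_width'],s['gripper_force'],s['force'])
E
```

```text
[619.30793316 352.1361407 ] [490.63702315 370.67790208] [539.99644012 257.48051715]
now [640.4  29.4 102.7] 5.84 tilt [ 0.0011 -0.    ] t 4.8
[[np.float64(0.06), np.float64(-0.03), np.float64(-1.73), np.float64(-0.003)], [np.float64(0.06), np.float64(-0.03), np.float64(-10.73), np.float64(-0.003)], [np.float64(32.32), np.float64(1.19), np.float64(-4.73), np.float64(-0.003)], [np.float64(32.32), np.float64(1.19), np.float64(7.67), np.float64(-0.003)]]
50.80971406924522 40.08515417575836 [-2.51591407 -0.44756556 10.23371502]
```

Call:
{"name": "play_rows", "arguments": {
  "moves": [
    [0, 0, -1, 0],
    [0, 0, -3, 0],
    [1, 0, -5, 0],
    [3.5, 0.1, -6, 0],
    [7.5, 0.3, -6, 0],
    [12, 0.5, -6, 0],
    [16.5, 0.6, -6, 0],
    [21, 0.8, -6, 0],
    [25, 0.9, -5.5, 0],
    [28.5, 1.1, -4, 0],
    [31, 1.2, -2, 0],
    [32.3, 1.2, 0.5, 0]
  ]
}}

```text
clock: 6.05
ee_pos: [619.3, 354.9, 97.4]
eef_rot: [0.0, 0.67, 0.743, 0.001]
force: [0.3, -0.5, -0.1]
gripper_width: 50.9
gripper_force: 41.9
```

Call:
{"name": "play_rows", "arguments": {
  "moves": [
    [0, 0, 2, 0],
    [0, 0, 4, 0],
    [0, 0, 5.5, 0],
    [0, 0, 6.3, 0],
    [0, 0, 6.3, 0],
    [0, 0, 6.3, 0]
  ]
}}

```text
clock: 6.65
ee_pos: [619.5, 352.1, 34.5]
eef_rot: [0.0, 0.67, 0.742, 0.0]
force: [-0.1, -0.8, -1.7]
gripper_width: 50.5
gripper_force: 41.9
```

```bash
python3 - <<'E'
from h import *
plan([[(*mw(65,58),23.7,6)]]);s=bot.sense();print(s['gripper_width'],s['gripper_force'],s['force'])
E
```

```text
now [619.5 352.1  34.5] 5.84 tilt [0.0007 0.0004] t 6.7
[[np.float64(0.0), np.float64(-0.02), np.float64(1.08), np.float64(-0.003)]]
50.52318328466858 41.92920684814453 [-0.08968795 -0.76400805 -1.69075055]
```

Call:
{"name": "play_rows", "arguments": {
  "moves": [
    [0, 0, 0.5, 0],
    [0, 0, 0.9, 0],
    [0, 0, 1.1, 0],
    [0, 0, 1.1, 0],
    [0, 0, 1.1, 0]
  ]
}}

```text
clock: 7.15
ee_pos: [619.3, 352.2, 23.7]
eef_rot: [0.0, 0.67, 0.742, 0.0]
force: [-2.6, -1.3, 11.6]
gripper_width: 50.5
gripper_force: 42.9
```

Call:
{"name": "play_rows", "arguments": {
  "moves": [
    [0, 0, 0, 0],
    [0, 0, 0, 0],
    [0, 0, 0, 0],
    [0, 0, 0, 0]
  ],
  "jaw": 8.5
}}

```text
clock: 7.55
ee_pos: [619.0, 352.0, 22.6]
eef_rot: [-0.0, 0.67, 0.742, -0.0]
force: [-0.9, -0.3, -0.0]
gripper_width: 85.0
gripper_force: 0.0
```

```bash
python3 - <<'E'
from h import *
p,M=pose();s=bot.sense();print(s['gripper_width'],s['gripper_force'],s['force'])
plan([[(p[0],p[1],180,6),(479.1,-5.4,180,-74.2)],[(479.1,-5.4,100,-74.2)]])
E
```

```text
85.03571423858912 0.0 [-0.85252426 -0.28455751 -0.00436864]
now [619.  352.   22.6] 5.84 tilt [-0.0001 -0.0001] t 7.5
[[np.float64(0.0), np.float64(0.0), np.float64(-15.74), np.float64(-0.003)], [np.float64(-34.13), np.float64(-17.56), np.float64(-15.74), np.float64(1.397)]]
[[np.float64(0.0), np.float64(0.0), np.float64(8.0), np.float64(-0.0)]]
```

Call:
{"name": "play_rows", "arguments": {
  "moves": [
    [0, 0, -2.5, 0],
    [0, 0, -6.5, 0],
    [0, 0, -11, 0],
    [-1.5, -0.8, -14.5, 0.1],
    [-5, -2.6, -15.7, 0.24],
    [-9, -4.6, -15.7, 0.38],
    [-13, -6.7, -15.7, 0.52],
    [-17, -8.8, -15.7, 0.66],
    [-21, -10.8, -15.7, 0.8],
    [-25, -12.9, -15.7, 0.94],
    [-28.5, -14.7, -15.7, 1.08],
    [-31, -16, -15.7, 1.2]
  ]
}}

```text
clock: 8.75
ee_pos: [490.2, 25.4, 179.8]
eef_rot: [0.0, 0.973, 0.231, -0.0]
force: [-0.3, 0.0, -0.0]
gripper_width: 85.0
gripper_force: 0.0
```

```bash
python3 - <<'E'
from h import *
plan([[(479.1,-5.4,180,-74.2)]])
plan([[(479.1,-5.4,100,-74.2)]])
E
```

```text
now [490.2  25.4 179.8] -63.28 tilt [-0.0001 -0.0002] t 8.8
[[np.float64(-2.38), np.float64(2.25), np.float64(-0.02), np.float64(0.191)]]
now [490.2  25.4 179.8] -63.28 tilt [-0.0001 -0.0002] t 8.8
[[np.float64(-2.38), np.float64(2.25), np.float64(7.98), np.float64(0.191)]]
```

Call:
{"name": "play_rows", "arguments": {
  "moves": [
    [-1.3, 1.2, 0, 0.1],
    [-2.2, 2.1, 0, 0.18],
    [-2.4, 2.3, 0, 0.19],
    [-2.4, 2.3, 0, 0.19]
  ]
}}

```text
clock: 9.15
ee_pos: [480.7, -4.2, 179.8]
eef_rot: [-0.0, 0.99, 0.141, 0.0]
force: [-0.3, 0.3, 0.8]
gripper_width: 85.2
gripper_force: 0.0
```

```bash
python3 - <<'E'
from h import *
plan([[(479.1,-5.4,100,-74.2)]])
E
```

```text
now [480.7  -4.2 179.8] -73.74 tilt [0.0003 0.0001] t 9.2
[[np.float64(-0.18), np.float64(0.07), np.float64(7.98), np.float64(0.008)]]
```

Call:
{"name": "play_rows", "arguments": {
  "moves": [
    [-0.1, 0, 1.5, 0.004],
    [-0.1, 0, 4, 0.004],
    [-0.1, 0, 6, 0.004],
    [-0.1, 0, 7.5, 0.004],
    [-0.1, 0, 8, 0.004],
    [-0.1, 0, 8, 0.004],
    [-0.1, 0, 8, 0.004]
  ]
}}

```text
clock: 9.85
ee_pos: [480.1, -4.0, 100.2]
eef_rot: [0.0, 0.99, 0.14, 0.0]
force: [0.5, -0.6, 0.1]
gripper_width: 85.1
gripper_force: 0.0
```

```bash
python3 - <<'E'
from h import *
plan([[(479.1,-5.4,100,-74.2)]])
E
```

```text
now [480.1  -4.  100.2] -73.96 tilt [ 0.0006 -0.    ] t 9.8
[[np.float64(-0.13), np.float64(0.1), np.float64(0.02), np.float64(0.004)]]
```

Call:
{"name": "play_rows", "arguments": {
  "moves": [
    [-0.1, 0.1, 0, 0.004],
    [-0.1, 0.1, 0, 0.004],
    [-0.1, 0.1, 0, 0.004]
  ]
}}

```text
clock: 10.15
ee_pos: [479.2, -5.7, 100.2]
eef_rot: [0.0, 0.991, 0.137, 0.0]
force: [0.3, 0.2, 0.5]
gripper_width: 84.8
gripper_force: 0.0
```

Call:
{"name": "play_rows", "arguments": {
  "moves": [
    [0, 0, 0, 0],
    [0, 0, 0, 0],
    [0, 0, 0, 0],
    [0, 0, 0, 0],
    [0, 0, 0, 0],
    [0, 0, 0, 0],
    [0, 0, 0, 0],
    [0, 0, 0, 0]
  ],
  "jaw": 3.5,
  "newtons": 35
}}

```text
clock: 10.95
ee_pos: [478.9, -5.6, 99.9]
eef_rot: [0.0, 0.991, 0.137, 0.0]
force: [-1.6, 0.7, 4.2]
gripper_width: 45.3
gripper_force: 35.3
```

```bash
python3 - <<'E'
from h import *
s=bot.sense();print(s['gripper_width'],s['gripper_force'],s['force'],s['ee_pos'])
plan([[(479,-5.4,165,-74),(*mw(-65,56),90,-74)],[(*mw(-65,56),21.5,-74)]])
E
```

```text
45.34001073611792 35.27901291847229 [-1.55302381  0.66409026  4.2458011 ] [478.92174703  -5.58631705  99.90958599]
now [478.9  -5.6  99.9] -74.25 tilt [ 0.0001 -0.    ] t 10.9
[[np.float64(0.01), np.float64(-0.02), np.float64(-6.51), np.float64(-0.004)], [np.float64(11.26), np.float64(-35.71), np.float64(0.99), np.float64(-0.004)]]
[[np.float64(0.0), np.float64(0.0), np.float64(6.85), np.float64(-0.0)]]
```

Call:
{"name": "play_rows", "arguments": {
  "moves": [
    [0, 0, -1, 0],
    [0, 0, -3, 0],
    [0.3, -1, -5, 0],
    [1.2, -3.8, -6, 0],
    [2.4, -7.6, -6, 0],
    [3.7, -11.8, -6, 0],
    [5, -16, -6, 0],
    [6.3, -20.1, -6, 0],
    [7.6, -24.2, -5.5, 0],
    [9, -28.3, -4, 0],
    [10.2, -32.2, -2, 0],
    [11, -34.8, 0, 0]
  ]
}}

```text
clock: 12.15
ee_pos: [490.4, 362.2, 99.8]
eef_rot: [-0.0, 0.99, 0.138, 0.001]
force: [0.6, -0.0, -1.5]
gripper_width: 44.9
gripper_force: 37.0
```

Call:
{"name": "play_rows", "arguments": {
  "moves": [
    [0.2, -0.7, 1.5, 0],
    [0.25, -0.9, 3.5, 0],
    [0.25, -0.9, 5, 0],
    [0.25, -0.9, 6, 0],
    [0.25, -0.9, 6.5, 0],
    [0.25, -0.9, 6.5, 0],
    [0.25, -0.9, 6.5, 0]
  ]
}}

```text
clock: 12.85
ee_pos: [490.8, 368.5, 35.3]
eef_rot: [-0.0, 0.991, 0.137, 0.0]
force: [-0.1, 0.3, -1.4]
gripper_width: 45.0
gripper_force: 37.0
```

```bash
python3 - <<'E'
from h import *
s=bot.sense();print(s['gripper_width'],s['gripper_force'],s['force'],s['ee_pos'])
plan([[(*mw(-65,56),20.9,-74)]])
E
```

```text
45.03512300822996 37.03081011772156 [-0.13619119  0.31183149 -1.39220232] [490.75700049 368.46220067  35.34504662]
now [490.8 368.5  35.3] -74.28 tilt [0.0006 0.0004] t 12.8
[[np.float64(-0.03), np.float64(-0.03), np.float64(1.44), np.float64(-0.005)]]
```

Call:
{"name": "play_rows", "arguments": {
  "moves": [
    [0, 0, 0.6, 0],
    [0, 0, 1.2, 0],
    [0, 0, 1.45, 0],
    [0, 0, 1.45, 0],
    [0, 0, 1.45, 0]
  ]
}}

```text
clock: 13.35
ee_pos: [490.3, 368.5, 20.9]
eef_rot: [-0.0, 0.991, 0.137, 0.0]
force: [-4.2, -4.4, 16.3]
gripper_width: 44.8
gripper_force: 39.0
```

Call:
{"name": "play_rows", "arguments": {
  "moves": [
    [0, 0, 0, 0],
    [0, 0, 0, 0],
    [0, 0, 0, 0],
    [0, 0, 0, 0]
  ],
  "jaw": 8
}}

```text
clock: 13.75
ee_pos: [490.2, 368.5, 20.0]
eef_rot: [0.0, 0.991, 0.137, -0.0]
force: [0.9, 1.0, 0.2]
gripper_width: 80.2
gripper_force: 0.0
```

```bash
python3 - <<'E'
from h import *
s=bot.sense();print(s['gripper_width'],s['gripper_force'],s['force'],s['ee_pos'])
plan([[(490,369,160,-74),(558.1,48.9,160,8)],[(558.1,48.9,95,8)]])
E
```

```text
80.23948700537723 0.0 [0.93677306 1.03175974 0.20887894] [490.23461587 368.52386571  20.04209523]
now [490.2 368.5  20. ] -74.26 tilt [-0.0002 -0.0001] t 13.8
[[np.float64(-0.01), np.float64(-0.05), np.float64(-14.0), np.float64(-0.004)], [np.float64(-2.14), np.float64(32.6), np.float64(-14.0), np.float64(-1.436)]]
[[np.float64(0.0), np.float64(0.0), np.float64(6.5), np.float64(-0.0)]]
```

Call:
{"name": "play_rows", "arguments": {
  "moves": [
    [0, 0, -2.5, 0],
    [0, 0, -6.5, 0],
    [0, 0, -10.5, 0],
    [-0.1, 1.5, -13, -0.1],
    [-0.3, 5, -14, -0.24],
    [-0.6, 9, -14, -0.38],
    [-0.9, 13, -14, -0.52],
    [-1.1, 17, -14, -0.66],
    [-1.4, 21, -14, -0.8],
    [-1.7, 25, -14, -0.94],
    [-1.9, 28.5, -14, -1.08],
    [-2, 31, -14, -1.22]
  ],
  "jaw": 4
}}

```text
clock: 14.95
ee_pos: [555.4, 62.5, 160.2]
eef_rot: [0.0, 0.732, 0.681, -0.0]
force: [0.9, 0.1, 0.6]
gripper_width: 40.2
gripper_force: 0.0
```

```bash
python3 - <<'E'
from h import *
plan([[(558.1,48.9,160,8)]])
E
```

```text
now [555.4  62.5 160.2] -4.08 tilt [ 0.0001 -0.0002] t 14.9
[[np.float64(-1.34), np.float64(0.37), np.float64(0.02), np.float64(-0.211)]]
```

Call:
{"name": "play_rows", "arguments": {
  "moves": [
    [-0.8, 0.2, 0, -0.1],
    [-1.2, 0.3, 0, -0.18],
    [-1.3, 0.35, 0, -0.21],
    [-1.3, 0.35, 0, -0.21],
    [-1.3, 0.35, 0, -0.21],
    [-1.3, 0.35, 0, -0.21]
  ]
}}

```text
clock: 15.55
ee_pos: [557.6, 51.7, 160.2]
eef_rot: [-0.0, 0.658, 0.753, -0.0]
force: [-0.2, -1.0, 0.7]
gripper_width: 40.1
gripper_force: 0.0
```

```bash
python3 - <<'E'
from h import *
plan([[(558.1,48.9,95,8)]])
E
```

```text
now [557.6  51.7 160.2] 7.64 tilt [-0.0001  0.    ] t 15.6
[[np.float64(-0.28), np.float64(0.01), np.float64(6.52), np.float64(-0.006)]]
```

Call:
{"name": "play_rows", "arguments": {
  "moves": [
    [-0.2, 0, 1.5, 0],
    [-0.2, 0, 3.5, 0],
    [-0.2, 0, 5, 0],
    [-0.2, 0, 6.2, 0],
    [-0.2, 0, 6.5, 0],
    [-0.2, 0, 6.5, 0],
    [-0.2, 0, 6.5, 0]
  ]
}}

```text
clock: 16.25
ee_pos: [558.3, 49.6, 95.7]
eef_rot: [0.0, 0.658, 0.753, 0.0]
force: [-0.4, -0.2, 0.0]
gripper_width: 40.2
gripper_force: 0.0
```

Call:
{"name": "play_rows", "arguments": {
  "moves": [
    [0, 0, 0, 0],
    [0, 0, 0, 0],
    [0, 0, 0, 0],
    [0, 0, 0, 0],
    [0, 0, 0, 0],
    [0, 0, 0, 0]
  ],
  "jaw": 0.6,
  "newtons": 25
}}

```text
clock: 16.85
ee_pos: [557.9, 49.5, 95.2]
eef_rot: [-0.0, 0.658, 0.753, -0.0]
force: [0.3, 0.3, 0.3]
gripper_width: 5.9
gripper_force: 0.0
```

```bash
python3 - <<'E'
from h import *
s=bot.sense();print(s['gripper_width'],s['gripper_force'],s['force'],s['ee_pos'])
p,M=pose(); piv=cw(0,72); d=p[:2]-piv; print(piv,d,np.hypot(*d)); 
a0=np.arctan2(d[1],d[0]); q0=a0-(CY-np.pi/2); print('q0',q0)
g=[]
for q in np.linspace(q0,1.52,15)[1:]:
    g.append((*(piv+34*np.array([np.sin(q+CY),-np.cos(q+CY)])),p[2],7.9+np.degrees(q-q0)))
plan([g])
E
```

```text
5.851305997812845 0.0 [0.29748273 0.25053049 0.2544889 ] [557.92235542  49.51614433  95.22602134]
[553.39893735  81.91860283] [  4.52341807 -32.4024585 ] 32.716672014475556
q0 0.03573023866182434
now [557.9  49.5  95.2] 7.68 tilt [-0. -0.] t 16.9
[[np.float64(-0.11), np.float64(0.36), np.float64(-0.0), np.float64(-0.11)], [np.float64(-0.05), np.float64(0.72), np.float64(-0.0), np.float64(-0.216)], [np.float64(0.05), np.float64(1.06), np.float64(-0.0), np.float64(-0.322)], [np.float64(0.18), np.float64(1.4), np.float64(-0.0), np.float64(-0.428)], [np.float64(0.35), np.float64(1.72), np.float64(-0.0), np.float64(-0.534)], [np.float64(0.55), np.float64(2.02), np.float64(-0.0), np.float64(-0.64)], [np.float64(0.78), np.float64(2.29), np.float64(-0.0), np.float64(-0.746)], [np.float64(1.04), np.float64(2.55), np.float64(-0.0), np.float64(-0.852)], [np.float64(1.32), np.float64(2.77), np.float64(-0.0), np.float64(-0.958)], [np.float64(1.62), np.float64(2.96), np.float64(-0.0), np.float64(-1.064)], [np.float64(1.95), np.float64(3.12), np.float64(-0.0), np.float64(-1.17)], [np.float64(2.29), np.float64(3.24), np.float64(-0.0), np.float64(-1.276)], [np.float64(2.64), np.float64(3.32), np.float64(-0.0), np.float64(-1.382)], [np.float64(2.99), np.float64(3.37), np.float64(-0.0), np.float64(-1.488)]]
```

```bash
python3 - <<'E'
from h import *
im,d,c,V,W=snap('wrist')
cv2.imwrite('pics/w2.png',im[...,::-1])
E
```

```text
(no output)
```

View pics/w2.png

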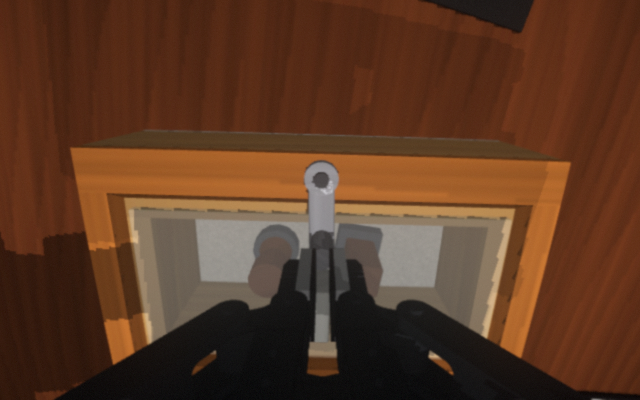

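```bash
python3 - <<'E'
from h import *
im,d,c,V,W=snap('wrist')
p,M=pose()
print(w2px([p,[558,49,115],[558,49,91],[*p[:2],95+19],[*cw(0,72),91],[*cw(0,84),84],[*cw(0,-84),84]],V,c).round())
for r in range(170,300,5): print(r,W[r,322].round(1),W[r,305].round(1),W[r,340].round(1))
E
```

```text
[[322. 241.]
 [322. 259.]
 [322. 238.]
 [322. 257.]
 [321. 180.]
 [322. 155.]
 [314. 398.]]
170 [553.   87.1  91. ] [544.2  84.5  84.9] [562.8  86.9  84.4]
175 [553.3  85.4  94.9] [544.6  83.4  91.2] [563.1  84.4  85.2]
180 [553.6  82.7  94.5] [545.   81.   92.4] [563.6  81.6  85. ]
185 [554.   80.   94.3] [545.2  76.1  84.5] [564.1  78.5  83.8]
190 [554.5  76.3  90.6] [545.5  73.3  84.5] [564.4  76.   85. ]
195 [554.8  73.8  91.2] [545.9  70.5  84.4] [564.8  73.4  85.6]
200 [555.2  71.2  91.8] [546.2  66.5  81.1] [565.3  70.1  84.1]
205 [555.5  68.4  91.5] [546.5  62.5  78. ] [566.4  65.1  77.5]
210 [556.   65.   89.8] [546.9  59.1  76.8] [566.9  61.9  77. ]
215 [556.3  62.6  91.1] [547.2  58.3  82.9] [566.9  60.7  82. ]
220 [556.6  60.5  92.9] [547.6  55.4  83.1] [567.3  57.7  82.2]
225 [557.   57.4  92.5] [548.   52.4  83.2] [567.7  54.9  82.7]
230 [557.4  54.7  92.8] [548.3  49.2  82.7] [568.1  52.   83.1]
235 [557.4  54.9 100. ] [548.7  45.7  81.8] [568.6  48.8  82.8]
240 [557.4  54.9 106.3] [549.1  42.6  81.8] [569.1  45.8  82.9]
245 [557.4  54.8 111.9] [549.4  40.1  83.2] [569.5  42.6  82.9]
250 [557.5  53.8 115.3] [549.3  59.9 130. ] [564.4  61.6 129.4]
255 [558.   50.4 113.9] [549.5  59.6 134.2] [564.1  61.7 134.5]
260 [558.2  48.7 115.8] [549.7  59.7 138.8] [563.8  61.9 139.3]
265 [558.6  46.  115.7] [549.9  59.1 141.9] [563.7  61.7 143.3]
270 [559.   43.2 115.6] [550.1  59.5 146.5] [563.6  61.1 146.2]
275 [561.3  25.8  89.9] [550.3  59.6 150.5] [563.3  61.5 150.7]
280 [561.3  26.   95.8] [550.5  58.9 153. ] [563.3  60.8 153.3]
285 [561.3  25.7 100.6] [550.6  59.4 157.3] [563.   61.3 157.6]
290 [561.3  25.7 105.4] [550.8  59.6 160.7] [562.8  61.6 161.3]
295 [561.5  24.6 108.5] [550.9  60.9 165.8] [562.5  62.4 165.8]
```

```bash
python3 - <<'E'
from h import *
print(bot.grasp_offset)
im,d,c,V,W=snap('wrist')
cv2.imwrite('pics/w3.png',cv2.resize(im[210:340,240:400,::-1],None,fx=5,fy=4.5,interpolation=cv2.INTER_NEAREST))
for cc in (300,310,316,328,334,345):
    print(cc,[tuple(W[r,cc].round().astype(int)) for r in range(236,300,6)])
E
```

```text
-18.700000000000003
300 [(np.int64(546), np.int64(45), np.int64(83)), (np.int64(546), np.int64(41), np.int64(83)), (np.int64(547), np.int64(38), np.int64(83)), (np.int64(547), np.int64(59), np.int64(134)), (np.int64(548), np.int64(59), np.int64(139)), (np.int64(548), np.int64(59), np.int64(144)), (np.int64(548), np.int64(60), np.int64(149)), (np.int64(549), np.int64(60), np.int64(153)), (np.int64(549), np.int64(59), np.int64(157)), (np.int64(549), np.int64(59), np.int64(160)), (np.int64(549), np.int64(61), np.int64(167))]
310 [(np.int64(551), np.int64(50), np.int64(92)), (np.int64(552), np.int64(47), np.int64(92)), (np.int64(551), np.int64(59), np.int64(126)), (np.int64(552), np.int64(60), np.int64(133)), (np.int64(552), np.int64(60), np.int64(139)), (np.int64(552), np.int64(60), np.int64(143)), (np.int64(552), np.int64(60), np.int64(149)), (np.int64(552), np.int64(60), np.int64(154)), (np.int64(552), np.int64(60), np.int64(157)), (np.int64(552), np.int64(60), np.int64(161)), (np.int64(553), np.int64(58), np.int64(161))]
316 [(np.int64(554), np.int64(54), np.int64(100)), (np.int64(55
[... 1272 characters left out ...]
4(149)), (np.int64(561), np.int64(61), np.int64(153)), (np.int64(561), np.int64(61), np.int64(157)), (np.int64(561), np.int64(60), np.int64(160)), (np.int64(561), np.int64(59), np.int64(161))]
345 [(np.int64(572), np.int64(48), np.int64(82)), (np.int64(572), np.int64(45), np.int64(82)), (np.int64(573), np.int64(41), np.int64(83)), (np.int64(566), np.int64(62), np.int64(134)), (np.int64(566), np.int64(62), np.int64(139)), (np.int64(566), np.int64(62), np.int64(144)), (np.int64(565), np.int64(62), np.int64(149)), (np.int64(565), np.int64(62), np.int64(153)), (np.int64(565), np.int64(62), np.int64(157)), (np.int64(564), np.int64(62), np.int64(162)), (np.int64(564), np.int64(63), np.int64(166))]
```

View pics/w3.png

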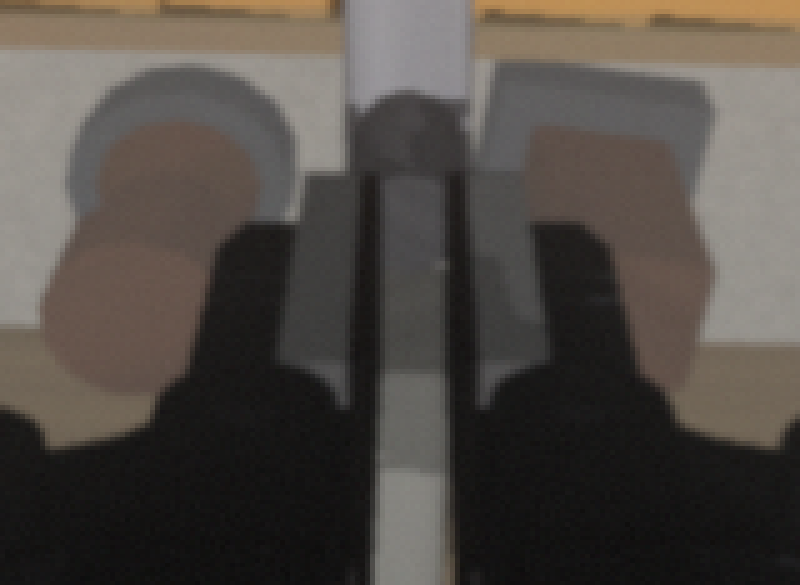

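Call:
{"name": "play_rows", "arguments": {
  "moves": [
    [0, 0, 0, 0],
    [0, 0, 0, 0],
    [0, 0, 0, 0],
    [0, 0, 0.5, 0],
    [0, 0, 1, 0],
    [0, 0, 1.5, 0],
    [0, 0, 2, 0],
    [0, 0, 2.4, 0],
    [0, 0, 2.4, 0]
  ],
  "jaw": 3.5
}}

```text
clock: 17.9
ee_pos: [557.5, 49.5, 70.5]
eef_rot: [-0.0, 0.658, 0.753, -0.0]
force: [-0.5, -0.1, 0.1]
gripper_width: 35.2
gripper_force: 0.0
```

Call:
{"name": "play_rows", "arguments": {
  "moves": [
    [0, 0, 0, 0],
    [0, 0, 0, 0],
    [0, 0, 0, 0],
    [0, 0, 0, 0],
    [0, 0, 0, 0],
    [0, 0, 0, 0]
  ],
  "jaw": 0.6,
  "newtons": 25
}}

```text
clock: 18.5
ee_pos: [558.0, 49.5, 71.3]
eef_rot: [0.0, 0.658, 0.753, 0.0]
force: [-0.7, -1.2, 2.5]
gripper_width: 10.8
gripper_force: 24.4
```

```bash
python3 - <<'E'
from h import *
s=bot.sense();print(s['gripper_width'],s['gripper_force'],s['force'],s['ee_pos'])
im,d,c,V,W=snap('wrist')
for cc in (300,310,316,322,328,334,345):
    print(cc,[tuple(W[r,cc].round().astype(int).tolist()) for r in range(224,300,6)])
E
```

```text
10.84720309621785 24.41482365131378 [-0.70355061 -1.15458327  2.53996828] [558.03481579  49.49169825  71.34887565]
300 [(545, 59, 76), (546, 59, 82), (546, 56, 84), (-9223372036854775808, -9223372036854775808, -9223372036854775808), (547, 59, 104), (547, 59, 109), (548, 59, 114), (548, 60, 120), (548, 60, 125), (549, 59, 129), (549, 60, 133), (549, 59, 137), (549, 57, 137)]
310 [(550, 67, 92), (551, 63, 92), (551, 60, 92), (551, 57, 92), (551, 60, 104), (552, 60, 109), (552, 57, 109), (552, 55, 112), (553, 52, 111), (553, 52, 115), (553, 49, 116), (554, 47, 116), (554, 43, 114)]
316 [(553, 67, 92), (553, 64, 92), (554, 60, 91), (554, 58, 92), (555, 55, 92), (555, 53, 96), (555, 54, 102), (555, 54, 109), (555, 54, 113), (555, 52, 115), (556, 50, 116), (556, 47, 116), (556, 44, 115)]
322 [(556, 67, 92), (556, 64, 91), (557, 61, 92), (557, 58, 93), (557, 55, 92), (557, 55, 98), (557, 55, 104), (557, 55, 109), (557, 55, 115), (558, 53, 116), (558, 50, 116), (558, 48, 116), (559, 45, 117)]
328 [(559, 68, 93), (559, 64, 91), (559, 61, 91), (560, 58, 91), (560, 56, 93), (560, 55, 97), (560, 54, 102), (560, 55, 108), (560, 54, 113), (560, 53, 115), (561, 50, 116), (561, 48, 117), (561, 45, 117)]
334 [(561, 68, 92), (562, 65, 92), (562, 62, 92), (563, 59, 92), (563, 56, 93), (564, 53, 92), (564, 52, 96), (563, 53, 105), (563, 53, 110), (563, 53, 115), (563, 51, 116), (564, 48, 116), (568, 23, 82)]
345 [(568, 63, 77), (568, 62, 82), (569, 59, 83), (569, 55, 83), (567, 62, 103), (567, 61, 108), (566, 62, 115), (566, 62, 121), (565, 62, 124), (565, 62, 130), (565, 61, 133), (565, 62, 138), (565, 59, 137)]<stdin>:5: RuntimeWarning: invalid value encountered in cast
```

```bash
python3 - <<'E'
from h import *
p,M=pose(); piv=cw(0,72); r=np.hypot(*(p[:2]-piv)); f=np.degrees(np.arctan2(M[1,1],M[0,1])); d=p[:2]-piv
q0=np.arctan2(d[1],d[0])-(CY-np.pi/2); print(q0,r)
g=[]
for q in np.linspace(q0,1.5,12)[1:]:
    g.append((*(piv+33.3*np.array([np.sin(q+CY),-np.cos(q+CY)])),p[2],f+np.degrees(q-q0)))
plan([g])
E
```

```text
0.03986379840663723 32.73723994602444
now [558.1  49.5  71.4] 7.68 tilt [ 0.0003 -0.    ] t 18.6
[[np.float64(-0.02), np.float64(0.44), np.float64(-0.0), np.float64(-0.133)], [np.float64(0.07), np.float64(0.87), np.float64(-0.0), np.float64(-0.265)], [np.float64(0.22), np.float64(1.29), np.float64(-0.0), np.float64(-0.398)], [np.float64(0.42), np.float64(1.68), np.float64(-0.0), np.float64(-0.531)], [np.float64(0.67), np.float64(2.05), np.float64(-0.0), np.float64(-0.664)], [np.float64(0.97), np.float64(2.37), np.float64(-0.0), np.float64(-0.796)], [np.float64(1.3), np.float64(2.66), np.float64(-0.0), np.float64(-0.929)], [np.float64(1.68), np.float64(2.89), np.float64(-0.0), np.float64(-1.062)], [np.float64(2.08), np.float64(3.08), np.float64(-0.0), np.float64(-1.195)], [np.float64(2.5), np.float64(3.21), np.float64(-0.0), np.float64(-1.327)], [np.float64(2.93), np.float64(3.28), np.float64(-0.0), np.float64(-1.46)]]
```

Call:
{"name": "play_rows", "arguments": {
  "moves": [
    [0, 0.44, 0, -0.13],
    [0.07, 0.87, 0, -0.26],
    [0.22, 1.29, 0, -0.4],
    [0.42, 1.68, 0, -0.53],
    [0.67, 2.05, 0, -0.66],
    [0.97, 2.37, 0, -0.8],
    [1.3, 2.66, 0, -0.93],
    [1.68, 2.89, 0, -1.06],
    [2.08, 3.08, 0, -1.19],
    [2.5, 3.21, 0, -1.33],
    [2.93, 3.28, 0, -1.46],
    [2.93, 3.28, 0, -1.46]
  ]
}}

```text
clock: 19.75
ee_pos: [586.2, 83.5, 71.2]
eef_rot: [-0.0, -0.013, 1.0, 0.0]
force: [-3.3, 2.2, 3.9]
gripper_width: 10.2
gripper_force: 24.7
```

```bash
python3 - <<'E'
from h import *
s=bot.sense();print(s['gripper_width'],s['gripper_force'],s['force'],s['ee_pos'])
p,M=pose(); d=p[:2]-cw(0,72);print(np.hypot(*d),np.arctan2(d[1],d[0])-(CY-np.pi/2))
B=(561.7,10.6)
plan([[(*p[:2],130,6)],[(*B,130,6),(*B,60,6)]])
E
```

```text
10.21194326923521 24.67927247285843 [-3.27392875  2.20445254  3.91000747] [586.20173475  83.47572833  71.24528614]
32.83973442735804 1.515255584321566
now [586.2  83.5  71.2] 91.49 tilt [-0.0005  0.0002] t 19.8
[[np.float64(0.0), np.float64(0.0), np.float64(-5.88), np.float64(1.492)]]
[[np.float64(-6.99), np.float64(-3.2), np.float64(-0.0), np.float64(-0.0)], [np.float64(-6.99), np.float64(-3.2), np.float64(7.0), np.float64(-0.0)]]
```

Call:
{"name": "play_rows", "arguments": {
  "moves": [
    [0, 0, 0, 0],
    [0, 0, 0, 0],
    [0, 0, 0, 0],
    [0, 0, -2, 0],
    [0, 0, -4.5, 0],
    [0, 0, -6, 0.1],
    [0.4, -1, -6, 0.24],
    [0.8, -2.2, -6, 0.38],
    [1.2, -3.4, -6, 0.52],
    [1.6, -4.6, -6, 0.66],
    [2, -5.6, -6, 0.8],
    [2.3, -6.4, -6, 0.94]
  ],
  "jaw": 3.5
}}

```text
clock: 20.95
ee_pos: [564.8, 17.7, 131.2]
eef_rot: [0.0, 0.446, 0.895, -0.0]
force: [0.9, 0.4, -0.0]
gripper_width: 35.0
gripper_force: 0.0
```

```bash
python3 - <<'E'
from h import *
plan([[(561.7,10.6,130,6)]])
im,d,c,V,W=snap('wrist')
E
```

```text
now [564.8  17.7 131.2] 37.03 tilt [ 0.0001 -0.0001] t 20.9
[[np.float64(-0.37), np.float64(-0.67), np.float64(0.12), np.float64(0.542)]]
```

Call:
{"name": "play_rows", "arguments": {
  "moves": [
    [-0.2, -0.3, 0, 0.14],
    [-0.3, -0.6, 0, 0.28],
    [-0.35, -0.65, 0, 0.42],
    [-0.35, -0.65, 0, 0.54],
    [-0.35, -0.65, 0, 0.54],
    [-0.35, -0.65, 0, 0.54],
    [-0.35, -0.65, 0, 0.54]
  ]
}}

```text
clock: 21.7
ee_pos: [562.0, 11.8, 131.2]
eef_rot: [0.0, 0.664, 0.747, 0.0]
force: [0.4, -0.2, -0.4]
gripper_width: 35.0
gripper_force: 0.0
```

```bash
python3 - <<'E'
from h import *
plan([[(561.7,10.6,60,6)]])
im,d,c,V,W=snap('wrist'); W2=W.reshape(-1,3)
def rect(P):
    (c,s,a)=cv2.minAreaRect(P[:,:2].astype(np.float32)); return np.round(c,1),np.round(s,1),round(a,2)
for n,b in dict(case=(400,750,-120,150,82,86),bar=(530,590,-30,40,106,111),knob=(570,600,60,100,112,119)).items():
    p=W2[(W2[:,0]>b[0])&(W2[:,0]<b[1])&(W2[:,1]>b[2])&(W2[:,1]<b[3])&(W2[:,2]>b[4])&(W2[:,2]<b[5])]
    print(n,len(p),rect(p) if len(p)>4 else '')
E
```

```text
now [562.   11.8 131.2] 6.74 tilt [ 0. -0.] t 21.7
[[np.float64(-0.11), np.float64(-0.05), np.float64(7.12), np.float64(0.013)]]
case 69568 (array([560.5,  10.7]), array([272.3, 168.4]), 6.06)
bar 997 (array([561.5,  10.2]), array([11.6, 32.5]), 6.25)
knob 417 (array([586.6,  83.7]), array([11.4, 11.5]), 17.15)
```

Call:
{"name": "play_rows", "arguments": {
  "moves": [
    [-0.1, -0.05, 1.5, 0.01],
    [-0.1, -0.05, 3.5, 0.01],
    [-0.1, -0.05, 5.3, 0.01],
    [-0.1, -0.05, 6.5, 0.01],
    [-0.1, -0.05, 7.1, 0.01],
    [-0.1, -0.05, 7.1, 0.01],
    [-0.1, -0.05, 7.1, 0.01]
  ]
}}

```text
clock: 22.45
ee_pos: [562.0, 10.6, 60.7]
eef_rot: [0.0, 0.669, 0.743, 0.0]
force: [0.4, 0.0, -0.2]
gripper_width: 34.9
gripper_force: 0.0
```

Call:
{"name": "play_rows", "arguments": {
  "moves": [
    [0, 0, 0, 0],
    [0, 0, 0, 0],
    [0, 0, 0, 0],
    [0, 0, 0, 0],
    [0, 0, 0, 0],
    [0, 0, 0, 0]
  ],
  "jaw": 0.5,
  "newtons": 45
}}

```text
clock: 23.05
ee_pos: [562.1, 10.6, 61.0]
eef_rot: [0.0, 0.669, 0.743, 0.0]
force: [-0.6, 0.1, 6.1]
gripper_width: 11.2
gripper_force: 44.7
```

```bash
sed -i 's/^CC=.*/CC=np.array([560.7,10.5]); CY=np.radians(5.95)/' h.py;python3 - <<'E'
from h import *
s=bot.sense();print(s['gripper_width'],s['gripper_force'],s['force'],s['ee_pos'])
p,M=pose();t=mw(0,-47)
plan([[(*p[:2],140,6),(*t,60,-8.2)],[(*t,-16,-8.2)]])
E
```

```text
11.21595806741955 44.687100648880005 [-0.63306324  0.09475655  6.05000842] [562.10998395  10.638567    61.04360779]
now [562.1  10.6  61. ] 5.96 tilt [ 0.0013 -0.0001] t 23.1
[[np.float64(0.0), np.float64(0.0), np.float64(-7.9), np.float64(-0.001)], [np.float64(24.78), np.float64(0.37), np.float64(0.1), np.float64(0.247)]]
[[np.float64(0.0), np.float64(0.0), np.float64(7.6), np.float64(-0.0)]]
```

Call:
{"name": "play_rows", "arguments": {
  "moves": [
    [0, 0, -0.5, 0],
    [0, 0, -1.5, 0],
    [0, 0, -3, 0],
    [0, 0, -5, 0],
    [0, 0, -6.5, 0],
    [0, 0, -7, 0],
    [1, 0, -7, 0.02],
    [3, 0, -7, 0.05],
    [6, 0.1, -7, 0.08],
    [9, 0.1, -7, 0.11],
    [12, 0.2, -7, 0.14],
    [15, 0.2, -7, 0.17]
  ]
}}

```text
clock: 24.25
ee_pos: [547.7, 161.2, 130.2]
eef_rot: [-0.0, 0.731, 0.683, -0.0]
force: [-0.2, -0.8, -1.2]
gripper_width: 10.9
gripper_force: 44.0
```

Call:
{"name": "play_rows", "arguments": {
  "moves": [
    [3, 0, 0, 0.03],
    [5.5, 0, 0.2, 0.05],
    [7.5, 0, 1, 0.07],
    [9, 0, 2.5, 0.075],
    [9.6, 0, 4.5, 0.075],
    [9.7, 0, 6.5, 0.075],
    [9.7, 0, 8.5, 0.075],
    [9.7, 0, 10.5, 0.075],
    [9.7, 0, 12, 0.075],
    [9.7, 0, 12.5, 0.075],
    [9.7, 0, 12.5, 0.075],
    [9.7, 0, 12.5, 0.075]
  ]
}}

```text
clock: 25.45
ee_pos: [554.8, 256.9, 5.7]
eef_rot: [0.0, 0.755, 0.656, 0.0]
force: [0.9, 0.7, -0.8]
gripper_width: 11.1
gripper_force: 43.9
```

```bash
python3 - <<'E'
from h import *
s=bot.sense();print(s['gripper_width'],s['gripper_force'],s['force'],s['ee_pos'])
t=mw(0,-47)
plan([[(*t,-12,-8.2)]])
E
```

```text
11.147863790897622 43.9239639043808 [ 0.902959    0.70106304 -0.83924681] [554.8167369  256.94015914   5.7175966 ]
now [554.8 256.9   5.7] -8.08 tilt [0.0006 0.0002] t 25.4
[[np.float64(-0.15), np.float64(-1.47), np.float64(1.77), np.float64(0.002)]]
```

Call:
{"name": "play_rows", "arguments": {
  "moves": [
    [-0.1, -0.5, 0, 0],
    [-0.1, -1.2, 0.1, 0],
    [-0.1, -1.4, 0.5, 0],
    [-0.1, -1.4, 1.1, 0],
    [-0.1, -1.4, 1.5, 0],
    [-0.1, -1.4, 1.75, 0],
    [-0.1, -1.4, 1.75, 0],
    [-0.1, -1.4, 1.75, 0]
  ]
}}

```text
clock: 26.25
ee_pos: [540.3, 257.8, -12.0]
eef_rot: [-0.0, 0.755, 0.656, -0.0]
force: [-4.6, -1.5, 12.2]
gripper_width: 11.1
gripper_force: 45.9
```

```bash
python3 - <<'E'
from h import *
s=bot.sense();print(s['gripper_width'],s['gripper_force'],s['force'],s['ee_pos'])
plan([])
im,d,c,V,W=snap('wrist','w4.png')
E
```

```text
11.051718361199216 45.927069783210754 [-4.64052334 -1.47490017 12.23553978] [540.27313713 257.76973069 -11.98568559]
now [540.3 257.8 -12. ] -8.08 tilt [-0.0004 -0.0001] t 26.2
```

View pics/w4.png

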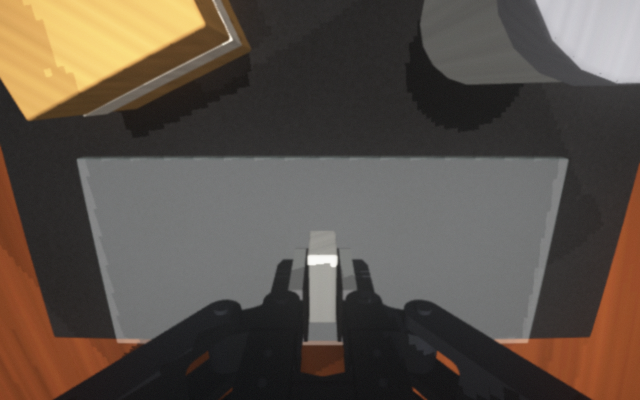

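Call:
{"name": "play_rows", "arguments": {
  "moves": [
    [0, 0, -0.5, 0],
    [0, 0, -0.7, 0],
    [0.3, 0, -0.7, 0],
    [0.6, 0, -0.7, 0],
    [0.6, 0, -0.5, 0],
    [0.6, 0, -0.2, 0],
    [0.6, 0, 0, 0],
    [0.6, 0, 0, 0],
    [0.6, 0, 0, 0]
  ]
}}

```text
clock: 27.2
ee_pos: [541.1, 263.7, -12.0]
eef_rot: [-0.0, 0.755, 0.656, -0.0]
force: [-3.6, -1.2, 12.1]
gripper_width: 10.6
gripper_force: 45.8
```

Call:
{"name": "play_rows", "arguments": {
  "moves": [
    [0, 0, 0, 0],
    [0, 0, 0, 0],
    [0, 0, 0, 0],
    [0, 0, 0, 0]
  ],
  "jaw": 4
}}

```text
clock: 27.6
ee_pos: [541.2, 263.7, -12.4]
eef_rot: [-0.0, 0.755, 0.656, -0.0]
force: [1.1, 0.4, 0.6]
gripper_width: 39.7
gripper_force: 0.0
```

```bash
python3 - <<'E'
from h import *
p,M=pose();print(p)
s=cw(-25,0); plan([[(*p[:2],130,-8.2),(s[0],s[1]+20,160,6)]])
E
```

```text
[541.22775684 263.71484434 -12.43906934]
now [541.2 263.7 -12.4] -8.08 tilt [-0.0001 -0.0001] t 27.6
[[np.float64(0.0), np.float64(0.0), np.float64(-14.24), np.float64(0.002)], [np.float64(-23.42), np.float64(2.78), np.float64(-17.24), np.float64(-0.246)]]
```

Call:
{"name": "play_rows", "arguments": {
  "moves": [
    [0, 0, -2, 0],
    [0, 0, -5.5, 0],
    [0, 0, -9.5, 0],
    [0, 0, -13.5, 0],
    [-1.5, 0.2, -16, -0.02],
    [-5, 0.6, -17.2, -0.05],
    [-9, 1.1, -17.2, -0.1],
    [-13, 1.5, -17.2, -0.15],
    [-17, 2, -17.2, -0.2],
    [-20.5, 2.4, -17.2, -0.23],
    [-22.6, 2.7, -17.2, -0.245],
    [-23.4, 2.8, -17.2, -0.245]
  ]
}}

```text
clock: 28.8
ee_pos: [536.0, 26.2, 159.7]
eef_rot: [0.0, 0.67, 0.742, -0.0]
force: [-0.1, 0.5, 0.5]
gripper_width: 39.6
gripper_force: 0.0
```

Call:
{"name": "play_rows", "arguments": {
  "moves": [
    [0, 0, 0, 0],
    [0, 0, 0, 0],
    [0, 0, 0, 0],
    [0, 0, 0, 0]
  ]
}}

```text
clock: 29.2
ee_pos: [536.1, 29.1, 159.7]
eef_rot: [-0.0, 0.669, 0.743, 0.0]
force: [0.1, 0.3, 1.0]
gripper_width: 40.0
gripper_force: 0.0
```

```bash
python3 - <<'E'
from h import *
plan([])
im,d,c,V,W=snap('wrist','w5.png'); W2=W.reshape(-1,3)
np.savez('/tmp/w5.npz',W=W,im=im)
for t in ['seal_round','seal_square']:
    for r in models.find_in(t,'wrist')[:2]:
        u,v=np.round(r['xy']).astype(int); print(t,round(r['score'],2),u,v,W[v,u].round())
p=W2[(abs(W2[:,0]-555)<95)&(abs(W2[:,1]-10)<38)&(W2[:,2]>58)&(W2[:,2]<72)]
for x0,x1 in [(450,555),(555,650)]:
    q=p[(p[:,0]>x0)&(p[:,0]<x1)]; print(len(q),cv2.minAreaRect(q[:,:2].astype(np.float32)),np.median(q,0),cv2.minEnclosingCircle(q[:,:2].astype(np.float32)))
E
```

```text
now [536.1  29.1 159.7] 6.02 tilt [-0.      0.0001] t 29.2
seal_round 0.64 309 207 [527.  15.  66.]
seal_round 0.61 494 1 [666. 195.   4.]
seal_square 0.83 377 206 [582.  22.  66.]
1006 ((501.21429443359375, -3.2124500274658203), (79.75735473632812, 41.50593566894531), 6.026483058929443) [524.84265679   2.10790073  65.3391184 ] ((498.959716796875, -3.8869175910949707), 42.4023323059082)
1179 ((607.3986206054688, -9.089836120605469), (37.74186706542969, 80.62071228027344), 48.0014762878418) [596.53000933   6.52158331  66.38783321] ((615.0447998046875, -0.5975303649902344), 40.88285827636719)
```

View pics/w5.png

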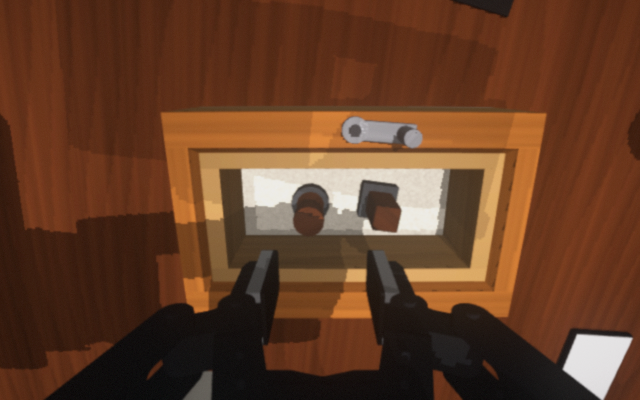

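```bash
python3 - <<'E'
from h import *
D=np.load('/tmp/w5.npz'); W=D['W']
for n,(u,v) in dict(round=(309,221),square=(384,218)).items():
    s=np.s_[v-30:v+30,u-32:u+32]; Q=W[s]; m=((Q[...,2]>62)&(Q[...,2]<70)).astype(np.uint8)
    k,l,st,ce=cv2.connectedComponentsWithStats(m); i=l[30,32]; q=Q[l==i]
    print(n,i,len(q),cv2.minEnclosingCircle(q[:,:2].astype(np.float32)),cv2.minAreaRect(q[:,:2].astype(np.float32)),np.median(q,0))
    m=(Q[...,2]>15)&(Q[...,2]<23); q=Q[m]; print(' base',len(q),cv2.minAreaRect(q[:,:2].astype(np.float32)))
E
```

```text
round 1 733 ((527.7966918945312, 2.088407278060913), 13.136736869812012) ((527.818115234375, 2.1513805389404297), (25.425825119018555, 25.30763816833496), 48.82160949707031) [527.81307676   3.03370212  65.39601658]
 base 533 ((526.9361572265625, -9.995349884033203), (62.37883758544922, 51.2045783996582), 5.92951774597168)
square 1 702 ((591.1900634765625, 11.352310180664062), 14.589147567749023) ((591.2354125976562, 11.563980102539062), (22.118988037109375, 22.358028411865234), 87.5748062133789) [590.56609989  12.3489189   66.57101998]
 base 624 ((600.3805541992188, -0.8212833404541016), (63.16786575317383, 54.125728607177734), 6.083663463592529)
```

```bash
python3 - <<'E'
from h import *
plan([[(527.8,2.2,100,6)]])
E
```

```text
now [536.1  28.7 159.7] 6.0 tilt [-0.0001  0.    ] t 29.4
[[np.float64(-2.55), np.float64(-1.1), np.float64(5.97), np.float64(0.0)]]
```

Call:
{"name": "play_rows", "arguments": {
  "moves": [
    [-0.8, -0.4, 0.5, 0],
    [-1.8, -0.8, 2, 0],
    [-2.4, -1.1, 4, 0],
    [-2.55, -1.1, 5.5, 0],
    [-2.55, -1.1, 6, 0],
    [-2.55, -1.1, 6, 0],
    [-2.55, -1.1, 6, 0],
    [-2.55, -1.1, 6, 0]
  ]
}}

```text
clock: 30.15
ee_pos: [528.4, 1.7, 100.4]
eef_rot: [0.0, 0.669, 0.743, 0.0]
force: [1.3, 0.6, -0.3]
gripper_width: 40.1
gripper_force: 0.0
```

```bash
python3 - <<'E'
from h import *
plan([[(527.8,2.2,10,6)]])
E
```

```text
now [528.4   1.7 100.4] 5.97 tilt [ 0.0012 -0.0001] t 30.1
[[np.float64(0.06), np.float64(-0.05), np.float64(9.04), np.float64(-0.001)]]
```

Call:
{"name": "play_rows", "arguments": {
  "moves": [
    [0, 0, 1, 0],
    [0, 0, 2.5, 0],
    [0, 0, 4, 0],
    [0, 0, 5.5, 0],
    [0, 0, 7, 0],
    [0, 0, 8.2, 0],
    [0, 0, 8.8, 0],
    [0, 0, 9, 0],
    [0, 0, 9, 0],
    [0, 0, 9, 0]
  ]
}}

```text
clock: 31.15
ee_pos: [528.2, 1.6, 10.2]
eef_rot: [0.0, 0.669, 0.743, 0.0]
force: [0.1, -0.4, 0.5]
gripper_width: 39.7
gripper_force: 0.0
```

```bash
python3 - <<'E'
from h import *
print(bot.sense()['force']); plan([])
im,d,c,V,W=snap('wrist','w6.png')
E
```

```text
[ 0.12966214 -0.42246263  0.53795397]
now [528.2   1.6  10.2] 5.96 tilt [ 0.0007 -0.0001] t 31.1
```

View pics/w6.png

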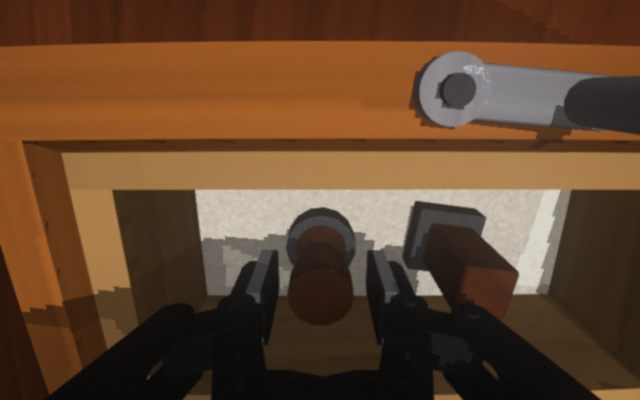

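Call:
{"name": "play_rows", "arguments": {
  "moves": [
    [0, 0, 0, 0],
    [0, 0, 0, 0],
    [0, 0, 0, 0],
    [0, 0, 0, 0],
    [0, 0, 0, 0],
    [0, 0, 0, 0]
  ],
  "jaw": 1.5,
  "newtons": 40
}}

```text
clock: 31.8
ee_pos: [528.1, 1.6, 10.2]
eef_rot: [0.0, 0.669, 0.743, 0.0]
force: [-1.3, -0.1, 7.1]
gripper_width: 24.8
gripper_force: 38.8
```

```bash
python3 - <<'E'
from h import *
s=bot.sense();print(s['gripper_width'],s['gripper_force'],s['force'])
im,d,c,V,W=snap('wrist')
plan([[(527.8,2.2,130,6)]])
D=np.load('/tmp/top0.npz'); W=D['W'].reshape(-1,3); im=D['im']
# pad by colour, top camera
g=im.astype(int); m=(W[:,2].reshape(400,640)>8)&(W[:,2].reshape(400,640)<18)&(g.max(2)-g.min(2)<25)&(g.max(2)>80)
m[:, :390]=0; m[:,460:]=0; m[:170]=0;m[235:]=0
k,l,st,ce=cv2.connectedComponentsWithStats(m.astype(np.uint8)); i=1+np.argmax(st[1:,4]); ys,xs=np.where(l==i)
print(len(xs),cv2.minAreaRect(W.reshape(400,640,3)[ys,xs][:,:2].astype(np.float32)))
E
```

```text
24.774369056156047 38.84901523590088 [-1.31053574 -0.06196709  7.11048716]
now [528.1   1.6  10.2] 5.96 tilt [ 0.0008 -0.0001] t 31.9
[[np.float64(0.06), np.float64(-0.02), np.float64(-11.98), np.float64(-0.001)]]
1523 ((543.840087890625, -286.0503234863281), (103.80635070800781, 103.24604034423828), 70.63908386230469)
```

Call:
{"name": "play_rows", "arguments": {
  "moves": [
    [0, 0, -1, 0],
    [0, 0, -3, 0],
    [0, 0, -5.5, 0],
    [0, 0, -8, 0],
    [0, 0, -10, 0],
    [-1, 0, -11, 0],
    [-3.5, -0.2, -11, 0],
    [-7.5, -0.4, -11, 0],
    [-12, -0.6, -11, 0],
    [-16, -0.8, -11, 0],
    [-20, -1, -11, 0],
    [-24, -1.2, -10.5, 0]
  ]
}}

```text
clock: 33.05
ee_pos: [540.5, -240.8, 115.1]
eef_rot: [0.0, 0.669, 0.743, 0.0]
force: [1.2, 0.2, -0.7]
gripper_width: 24.9
gripper_force: 39.4
```

Call:
{"name": "play_rows", "arguments": {
  "moves": [
    [-3, -0.1, 1, 0],
    [-4.4, -0.2, 2.5, 0],
    [-4.9, -0.2, 4, 0],
    [-4.9, -0.2, 5.5, 0],
    [-4.9, -0.2, 6.5, 0],
    [-4.9, -0.2, 7, 0],
    [-4.9, -0.2, 7, 0],
    [-4.9, -0.2, 7, 0]
  ]
}}

```text
clock: 33.85
ee_pos: [544.2, -286.8, 45.1]
eef_rot: [0.0, 0.669, 0.743, 0.0]
force: [-0.1, 0.2, -0.5]
gripper_width: 24.7
gripper_force: 39.4
```

```bash
python3 - <<'E'
from h import *
s=bot.sense();print(s['gripper_width'],s['gripper_force'],s['force'])
plan([[(544,-287,16.2,6)]])
im,d,c,V,W=snap('wrist','w7.png'); W2=W.reshape(-1,3)
g=im.astype(int); Z=W[...,2]
m=(Z>6)&(Z<18)&(g.max(2)-g.min(2)<30)&(g.max(2)>70)&(abs(W[...,0]-544)<80)&(abs(W[...,1]+287)<80)
k,l,st,ce=cv2.connectedComponentsWithStats(m.astype(np.uint8)); i=1+np.argmax(st[1:,4]); print(st[i],cv2.minAreaRect(W[l==i][:,:2].astype(np.float32)))
E
```

```text
24.7206426386049 39.41026568412781 [-0.07359596  0.23096053 -0.51038732]
now [ 544.2 -286.8   45.1] 6.01 tilt [ 0.0003 -0.0002] t 33.9
[[np.float64(-0.02), np.float64(-0.03), np.float64(2.89), np.float64(0.0)]]
[  218   105   214   165 18253] ((543.7625122070312, -286.2024230957031), (104.67921447753906, 104.0760726928711), 70.4577407836914)
```

View pics/w7.png

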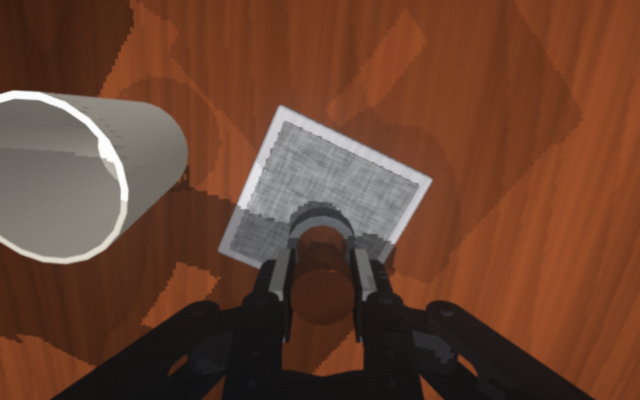

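Call:
{"name": "play_rows", "arguments": {
  "moves": [
    [0, 0, 1, 0],
    [0, 0, 1.8, 0],
    [0, 0, 2.4, 0],
    [0, 0, 2.7, 0],
    [0, 0, 2.85, 0],
    [0, 0, 2.9, 0],
    [0, 0, 2.9, 0],
    [0, 0, 2.9, 0]
  ]
}}

```text
clock: 34.7
ee_pos: [543.6, -287.3, 16.2]
eef_rot: [-0.0, 0.669, 0.743, -0.0]
force: [-5.0, 1.7, 11.2]
gripper_width: 24.3
gripper_force: 40.5
```

Call:
{"name": "play_rows", "arguments": {
  "moves": [
    [0, 0, 0, 0],
    [0, 0, 0, 0],
    [0, 0, 0, 0],
    [0, 0, 0, 0]
  ],
  "jaw": 4.5
}}

```text
clock: 35.1
ee_pos: [543.9, -287.3, 15.7]
eef_rot: [-0.0, 0.669, 0.743, -0.0]
force: [0.6, 0.0, 0.7]
gripper_width: 45.3
gripper_force: 0.0
```

Call:
{"name": "play_rows", "arguments": {
  "moves": [
    [0, 0, -1, 0],
    [0, 0, -3, 0],
    [0, 0, -6, 0],
    [0, 0, -9, 0],
    [0, 0, -11, 0],
    [0, 0, -12, 0],
    [0, 0, -12, 0],
    [0, 0, -12, 0],
    [0, 0, -12, 0]
  ]
}}

```text
clock: 36.0
ee_pos: [543.2, -286.8, 134.5]
eef_rot: [-0.001, 0.669, 0.743, -0.0]
force: [0.0, 0.2, -0.4]
gripper_width: 45.0
gripper_force: 0.0
```

```bash
python3 - <<'E'
from h import *
im,d,c,V,W=snap('wrist'); Z=W[...,2]
m=(Z>68)&(Z<76)&(abs(W[...,0]-544)<40)&(abs(W[...,1]+287)<40); q=W[m]; print(len(q),cv2.minAreaRect(q[:,:2].astype(np.float32)),np.median(q,0))
plan([[(541.2,263.7,130,-8.1)]])
E
```

```text
976 ((543.1326904296875, -286.46771240234375), (25.336435317993164, 25.434436798095703), 24.323598861694336) [ 543.23762184 -285.82933307   71.39443973]
now [ 543.2 -286.9  134.5] 5.95 tilt [-0.0017  0.001 ] t 36.0
[[np.float64(54.78), np.float64(5.51), np.float64(0.45), np.float64(0.245)]]
```

Call:
{"name": "play_rows", "arguments": {
  "moves": [
    [1, 0.1, 0, 0],
    [4, 0.4, 0, 0.02],
    [8.5, 0.9, 0, 0.04],
    [13.3, 1.3, 0, 0.06],
    [18.1, 1.8, 0, 0.08],
    [22.9, 2.3, 0, 0.1],
    [27.7, 2.8, 0, 0.12],
    [32.5, 3.3, 0, 0.15],
    [37.3, 3.8, 0, 0.17],
    [42, 4.2, 0, 0.19],
    [46.5, 4.7, 0, 0.21],
    [50, 5, 0, 0.23]
  ]
}}

```text
clock: 37.25
ee_pos: [540.7, 218.3, 135.3]
eef_rot: [-0.0, 0.75, 0.661, -0.0]
force: [0.9, -0.6, 0.1]
gripper_width: 45.0
gripper_force: 0.0
```

```bash
python3 - <<'E'
from h import *
plan([[(541.2,263.7,60,-8.1)]])
E
```

```text
now [540.7 218.3 135.3] -7.2 tilt [-0.0005  0.0001] t 37.2
[[np.float64(4.51), np.float64(-0.52), np.float64(7.53), np.float64(0.016)]]
```

Call:
{"name": "play_rows", "arguments": {
  "moves": [
    [2.5, -0.3, 0.5, 0.01],
    [4, -0.5, 2, 0.016],
    [4.5, -0.5, 4, 0.016],
    [4.5, -0.5, 6, 0.016],
    [4.5, -0.5, 7.2, 0.016],
    [4.5, -0.5, 7.5, 0.016],
    [4.5, -0.5, 7.5, 0.016],
    [4.5, -0.5, 7.5, 0.016]
  ]
}}

```text
clock: 38.05
ee_pos: [542.9, 260.4, 61.3]
eef_rot: [0.0, 0.756, 0.655, 0.0]
force: [0.6, -1.1, -0.3]
gripper_width: 44.9
gripper_force: 0.0
```

```bash
python3 - <<'E'
from h import *
im,d,c,V,W=snap('wrist'); Z=W[...,2]
m=(Z>32)&(Z<39)&(abs(W[...,0]-541)<40)&(abs(W[...,1]-264)<40); q=W[m]; print(len(q),cv2.minAreaRect(q[:,:2].astype(np.float32)),np.median(q,0))
plan([[(541.2,263.7,-12,-8.1)]])
E
```

```text
981 ((541.2739868164062, 263.6310729980469), (31.87329864501953, 11.640716552734375), 82.1115951538086) [541.53454924 264.64063055  35.71959625]
now [543.  260.5  61.5] -8.16 tilt [0.0011 0.0005] t 38.1
[[np.float64(0.29), np.float64(-0.22), np.float64(7.35), np.float64(-0.001)]]
```

Call:
{"name": "play_rows", "arguments": {
  "moves": [
    [0.2, -0.15, 1, 0],
    [0.2, -0.15, 3, 0],
    [0.2, -0.15, 5, 0],
    [0.2, -0.15, 6.5, 0],
    [0.2, -0.15, 7.2, 0],
    [0.2, -0.15, 7.3, 0],
    [0.2, -0.15, 7.3, 0],
    [0.2, -0.15, 7.3, 0]
  ]
}}

```text
clock: 38.9
ee_pos: [541.7, 262.9, -11.6]
eef_rot: [0.0, 0.755, 0.655, 0.001]
force: [0.1, 0.6, -0.2]
gripper_width: 44.7
gripper_force: 0.0
```

```bash
python3 - <<'E'
from h import *
print(bot.sense()['force']);plan([[(541.2,263.7,-12,-8.1)]])
E
```

```text
[ 0.10358511  0.64908468 -0.20874049]
now [541.7 262.9 -11.6] -8.14 tilt [0.001  0.0004] t 38.9
[[np.float64(0.07), np.float64(-0.06), np.float64(0.04), np.float64(-0.001)]]
```

Call:
{"name": "play_rows", "arguments": {
  "moves": [
    [0, 0, 0, 0],
    [0, 0, 0, 0],
    [0, 0, 0, 0],
    [0, 0, 0, 0],
    [0, 0, 0, 0],
    [0, 0, 0, 0]
  ],
  "jaw": 0.5,
  "newtons": 45
}}

```text
clock: 39.5
ee_pos: [541.6, 262.8, -11.7]
eef_rot: [0.0, 0.755, 0.655, 0.0]
force: [-1.2, -0.6, 6.1]
gripper_width: 10.8
gripper_force: 44.8
```

```bash
python3 - <<'E'
from h import *
s=bot.sense();print(s['gripper_width'],s['gripper_force'],s['force'])
plan([[(541.5,263,125,-8.1),(561.2,10.0,125,5.95)]])
E
```

```text
10.78347714436329 44.82589066028595 [-1.1583476  -0.57938094  6.14930427]
now [541.6 262.8 -11.7] -8.13 tilt [0.0008 0.0003] t 39.5
[[np.float64(0.01), np.float64(-0.01), np.float64(-13.67), np.float64(-0.001)], [np.float64(-24.75), np.float64(5.52), np.float64(-13.67), np.float64(-0.246)]]
```

Call:
{"name": "play_rows", "arguments": {
  "moves": [
    [0, 0, -0.7, 0],
    [0, 0, -2, 0],
    [0, 0, -4, 0],
    [0, 0, -6.5, 0],
    [0, 0, -9, 0],
    [0, 0, -11.5, 0],
    [0, 0, -13.2, 0],
    [-0.8, 0.2, -13.7, -0.01],
    [-2.8, 0.6, -13.7, -0.03],
    [-6, 1.3, -13.7, -0.06],
    [-9.5, 2.1, -13.7, -0.1],
    [-13, 2.9, -13.7, -0.14]
  ]
}}

```text
clock: 40.7
ee_pos: [550.9, 128.2, 124.5]
eef_rot: [-0.0, 0.707, 0.707, -0.0]
force: [0.3, -0.4, -0.9]
gripper_width: 11.2
gripper_force: 44.0
```

```bash
python3 - <<'E'
from h import *
s=bot.sense();print(s['gripper_width'],s['gripper_force'],s['force'])
plan([[(561.2,10.0,125,5.95)]])
E
```

```text
11.180046668191501 44.01651620864868 [ 0.32111443 -0.44091498 -0.91939154]
now [550.9 128.2 124.5] 0.04 tilt [-0.0006 -0.0002] t 40.7
[[np.float64(-11.82), np.float64(1.02), np.float64(-0.05), np.float64(-0.103)]]
```

Call:
{"name": "play_rows", "arguments": {
  "moves": [
    [-3, 0.25, 0, -0.03],
    [-6, 0.5, 0, -0.06],
    [-8.5, 0.7, 0, -0.08],
    [-10.5, 0.9, 0, -0.1],
    [-11.5, 1, 0, -0.103],
    [-11.8, 1, 0, -0.103],
    [-11.8, 1, 0, -0.103],
    [-11.8, 1, 0, -0.103],
    [-11.8, 1, 0, -0.103],
    [-11.8, 1, 0, -0.103]
  ]
}}

```text
clock: 41.7
ee_pos: [561.2, 12.6, 124.7]
eef_rot: [-0.0, 0.67, 0.742, 0.0]
force: [0.2, 0.2, -2.2]
gripper_width: 10.9
gripper_force: 44.0
```

```bash
python3 - <<'E'
from h import *
im,d,c,V,W=snap('wrist','w8.png'); Z=W[...,2]
b=135+30
z=np.median(Z[(Z>100)&(abs(W[...,0]-561)<15)&(abs(W[...,1]-10)<30)]); print(z)
m=(Z>130)&(Z<155)&(abs(W[...,1]-10)<60)&(abs(W[...,0]-561)<120); q=W[m]; print(len(q),cv2.minAreaRect(q[:,:2].astype(np.float32)),np.median(q,0))
plan([[(561.2,10.0,61,5.95)]])
E
```

```text
200.98151373673932
68490 ((561.6318969726562, 12.844486236572266), (221.23184204101562, 101.11312866210938), 5.840927600860596) [558.43534251  29.1721454  146.12430455]
now [561.3  12.4 124.7] 5.83 tilt [0. 0.] t 41.8
[[np.float64(-0.24), np.float64(-0.03), np.float64(6.37), np.float64(-0.002)]]
```

View pics/w8.png

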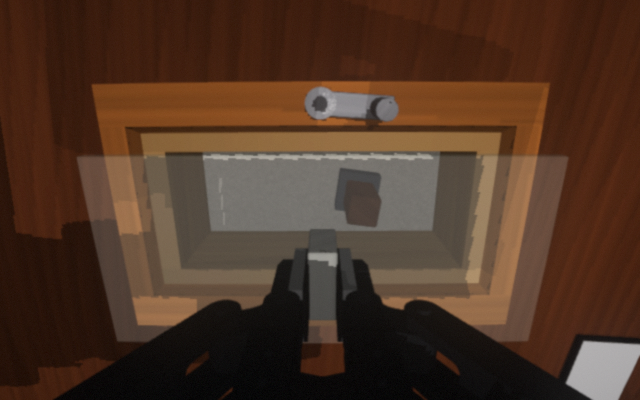

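Call:
{"name": "play_rows", "arguments": {
  "moves": [
    [-0.1, -0.05, 0.5, 0],
    [-0.2, -0.1, 1.5, -0.002],
    [-0.2, -0.1, 2.8, -0.002],
    [-0.2, -0.1, 4, -0.002],
    [-0.2, -0.1, 4.6, -0.002],
    [-0.2, -0.1, 4.8, -0.002],
    [-0.2, -0.1, 4.8, -0.002],
    [-0.2, -0.1, 4.8, -0.002],
    [-0.2, -0.1, 4.8, -0.002]
  ]
}}

```text
clock: 42.65
ee_pos: [560.8, 9.8, 77.2]
eef_rot: [0.0, 0.67, 0.743, 0.0]
force: [0.3, -0.2, -1.9]
gripper_width: 10.9
gripper_force: 43.9
```

```bash
python3 - <<'E'
from h import *
print(bot.sense()['force'])
plan([[(560.5,10.2,61.3,5.95)]])
im,d,c,V,W=snap('wrist'); Z=W[...,2]
m=(Z>90)&(Z<104)&(abs(W[...,1]-10)<54)&(abs(W[...,0]-561)<120); q=W[m]; print(len(q),cv2.minAreaRect(q[:,:2].astype(np.float32)),np.median(q,0))
m=(Z>81)&(Z<88)&(abs(W[...,1]-10)<120)&(abs(W[...,0]-561)<160); q=W[m]; print(len(q),cv2.minAreaRect(q[:,:2].astype(np.float32)),np.median(q,0))
E
```

```text
[ 0.30527629 -0.22456507 -1.94469441]
now [560.8   9.8  77.2] 5.9 tilt [ 0.0008 -0.    ] t 42.6
[[np.float64(0.04), np.float64(-0.03), np.float64(1.59), np.float64(-0.001)]]
67091 ((560.8763427734375, 9.988574981689453), (221.28958129882812, 100.96337127685547), 5.8465447425842285) [556.03309329  26.03799128  98.57018665]
45553 ((560.5496215820312, 10.755599975585938), (272.25286865234375, 168.4364013671875), 5.9128618240356445) [540.9819102   73.01155894  84.69170953]
```

Call:
{"name": "play_rows", "arguments": {
  "moves": [
    [0.05, 0, 0.4, 0],
    [0.05, 0, 0.8, 0],
    [0.05, 0, 1.2, 0],
    [0.05, 0, 1.5, 0],
    [0.05, 0, 1.6, 0],
    [0.05, 0, 1.6, 0],
    [0.05, 0, 1.6, 0]
  ]
}}

```text
clock: 43.4
ee_pos: [560.3, 10.3, 61.3]
eef_rot: [-0.0, 0.67, 0.743, -0.0]
force: [-5.4, -0.7, 16.4]
gripper_width: 10.8
gripper_force: 46.5
```

```bash
python3 - <<'E'
from h import *
print(bot.sense()['force'])
plan([])
im,d,c,V,W=snap('wrist'); Z=W[...,2]
for zz in [(78,80.5),(80.5,83),(83,87),(87,92)]:
  m=(Z>zz[0])&(Z<zz[1])&(abs(W[...,1]-35)<15)&(abs(W[...,0]-561)<90); print(zz,m.sum())
E
```

```text
[-5.37571233 -0.7146306  16.38546674]
now [560.3  10.3  61.3] 5.9 tilt [-0.0001 -0.    ] t 43.4
(78, 80.5) 1
(80.5, 83) 15542
(83, 87) 8051
(87, 92) 116
```

Call:
{"name": "play_rows", "arguments": {
  "moves": [
    [0, 0, 0, 0],
    [0, 0, 0, 0],
    [0, 0, 0, 0],
    [0, 0, 0, 0],
    [0, 0, -1.5, 0],
    [0, 0, -3.5, 0],
    [0, 0, -5, 0],
    [0, 0, -5.5, 0],
    [1, 0.5, -5.5, -0.14],
    [2.5, 1, -5.5, -0.28],
    [4, 1.7, -5.5, -0.42],
    [5.5, 2.3, -5.5, -0.56]
  ],
  "jaw": 3.5
}}

```text
clock: 44.65
ee_pos: [577.6, 67.9, 115.1]
eef_rot: [-0.0, 0.436, 0.9, -0.0]
force: [0.9, -0.2, 0.2]
gripper_width: 35.2
gripper_force: 0.0
```

```bash
python3 - <<'E'
from h import *
plan([[(586.4,83.6,115,91.5)]])
E
```

```text
now [577.6  67.9 115.1] 38.31 tilt [-0.0006 -0.0001] t 44.6
[[np.float64(0.69), np.float64(1.67), np.float64(0.01), np.float64(-0.928)]]
```

Call:
{"name": "play_rows", "arguments": {
  "moves": [
    [0.3, 0.7, 0, -0.14],
    [0.5, 1.2, 0, -0.28],
    [0.65, 1.6, 0, -0.42],
    [0.65, 1.65, 0, -0.56],
    [0.65, 1.65, 0, -0.7],
    [0.65, 1.65, 0, -0.84],
    [0.65, 1.65, 0, -0.92],
    [0.65, 1.65, 0, -0.92],
    [0.65, 1.65, 0, -0.92],
    [0.65, 1.65, 0, -0.92]
  ]
}}

```text
clock: 45.65
ee_pos: [586.5, 82.6, 115.5]
eef_rot: [-0.0, -0.005, 1.0, -0.0]
force: [-0.1, -0.7, 0.6]
gripper_width: 35.0
gripper_force: 0.0
```

```bash
python3 - <<'E'
from h import *
im,d,c,V,W=snap('wrist'); Z=W[...,2]
m=(Z>112)&(Z<119)&(abs(W[...,1]-84)<14)&(abs(W[...,0]-586)<14); q=W[m]; print(len(q),cv2.minAreaRect(q[:,:2].astype(np.float32)) if len(q) else 0)
m=(Z>79)&(Z<85)&(abs(W[...,1]-20)<25)&(abs(W[...,0]-561)<90); print('pane z',np.median(Z[m]),m.sum())
plan([[(586.4,83.6,71,91.5)]])
E
```

```text
385 ((586.6209716796875, 83.79952239990234), (11.560803413391113, 11.536130905151367), 71.42151641845703)
pane z 82.75831509930508 21380
now [586.6  82.6 115.6] 90.6 tilt [-0.0002 -0.    ] t 45.7
[[np.float64(0.02), np.float64(0.1), np.float64(4.46), np.float64(-0.016)]]
```

Call:
{"name": "play_rows", "arguments": {
  "moves": [
    [0, 0.1, 1, -0.015],
    [0, 0.1, 2.5, -0.015],
    [0, 0.1, 3.8, -0.015],
    [0, 0.1, 4.4, -0.015],
    [0, 0.1, 4.45, -0.015],
    [0, 0.1, 4.45, -0.015]
  ]
}}

```text
clock: 46.3
ee_pos: [586.7, 83.7, 71.2]
eef_rot: [-0.0, -0.014, 1.0, -0.0]
force: [-0.4, 0.1, -0.1]
gripper_width: 34.8
gripper_force: 0.0
```

Call:
{"name": "play_rows", "arguments": {
  "moves": [
    [0, 0, 0, 0],
    [0, 0, 0, 0],
    [0, 0, 0, 0],
    [0, 0, 0, 0],
    [0, 0, 0, 0],
    [0, 0, 0, 0]
  ],
  "jaw": 0.5,
  "newtons": 25
}}

```text
clock: 46.9
ee_pos: [587.1, 83.7, 71.6]
eef_rot: [0.001, -0.014, 1.0, 0.0]
force: [0.8, -0.6, 6.4]
gripper_width: 10.6
gripper_force: 24.7
```

```bash
python3 - <<'E'
from h import *
s=bot.sense();print(s['gripper_width'],s['gripper_force'],s['force'])
p,M=pose(); piv=cw(0,72); d=p[:2]-piv; r=np.hypot(*d); f=np.degrees(np.arctan2(M[1,1],M[0,1]))
q0=np.arctan2(d[1],d[0])-(CY-np.pi/2); print(q0,r)
g=[]
for q in np.linspace(q0,0.03,13)[1:]:
    g.append((*(piv+33.3*np.array([np.sin(q+CY),-np.cos(q+CY)])),p[2],f+np.degrees(q-q0)))
plan([g])
E
```

```text
10.633763847574052 24.691759943962097 [ 0.84518559 -0.5731411   6.42064366]
1.513689863233164 33.94004585564529
now [587.1  83.7  71.6] 91.56 tilt [0.001  0.0001] t 46.9
[[np.float64(0.08), np.float64(-0.41), np.float64(-0.0), np.float64(0.124)], [np.float64(0.15), np.float64(-0.82), np.float64(-0.0), np.float64(0.247)], [np.float64(0.27), np.float64(-1.21), np.float64(-0.0), np.float64(0.371)], [np.float64(0.43), np.float64(-1.59), np.float64(-0.0), np.float64(0.495)], [np.float64(0.64), np.float64(-1.94), np.float64(-0.0), np.float64(0.618)], [np.float64(0.9), np.float64(-2.27), np.float64(-0.0), np.float64(0.742)], [np.float64(1.19), np.float64(-2.56), np.float64(-0.0), np.float64(0.865)], [np.float64(1.51), np.float64(-2.81), np.float64(-0.0), np.float64(0.989)], [np.float64(1.86), np.float64(-3.02), np.float64(-0.0), np.float64(1.113)], [np.float64(2.24), np.float64(-3.19), np.float64(-0.0), np.float64(1.236)], [np.float64(2.63), np.float64(-3.31), np.float64(-0.0), np.float64(1.36)], [np.float64(3.04), np.float64(-3.38), np.float64(-0.0), np.float64(1.484)]]
```

Call:
{"name": "play_rows", "arguments": {
  "moves": [
    [0.05, -0.41, 0, 0.12],
    [0.13, -0.82, 0, 0.25],
    [0.26, -1.21, 0, 0.37],
    [0.43, -1.59, 0, 0.5],
    [0.64, -1.94, 0, 0.62],
    [0.9, -2.27, 0, 0.74],
    [1.19, -2.56, 0, 0.87],
    [1.51, -2.81, 0, 0.99],
    [1.86, -3.02, 0, 1.11],
    [2.24, -3.19, 0, 1.24],
    [2.63, -3.31, 0, 1.36],
    [3.04, -3.38, 0, 1.48]
  ]
}}

```text
clock: 48.1
ee_pos: [557.6, 48.5, 71.7]
eef_rot: [0.001, 0.666, 0.746, 0.0]
force: [0.4, -4.7, 6.3]
gripper_width: 11.0
gripper_force: 24.8
```

Call:
{"name": "play_rows", "arguments": {
  "moves": [
    [0, 0, 0, 0],
    [0, 0, 0, 0],
    [0, 0, 0, 0]
  ]
}}

```text
clock: 48.4
ee_pos: [557.4, 48.5, 71.6]
eef_rot: [0.0, 0.664, 0.748, -0.0]
force: [-0.9, -6.3, 7.8]
gripper_width: 10.7
gripper_force: 25.0
```

```bash
python3 - <<'E'
from h import *
s=bot.sense();print(s['gripper_width'],s['gripper_force'],s['force'])
p,M=pose(); d=p[:2]-cw(0,72); print(np.hypot(*d),np.arctan2(d[1],d[0])-(CY-np.pi/2))
plan([[(558,49,130,6),(619,352,130,6)]])
E
```

```text
10.702854586576196 24.993921518325806 [-0.93309488 -6.28925033  7.78711504]
33.8705229159069 0.018045463997961697
now [557.4  48.5  71.6] 6.77 tilt [ 0.0005 -0.0006] t 48.4
[[np.float64(0.04), np.float64(0.07), np.float64(-5.84), np.float64(0.013)], [np.float64(29.41), np.float64(9.7), np.float64(-5.84), np.float64(0.013)]]
```

Call:
{"name": "play_rows", "arguments": {
  "moves": [
    [0, 0, 0, 0],
    [0, 0, 0, 0],
    [0, 0, 0, 0],
    [0, 0, 0, 0],
    [0, 0, -1.5, 0],
    [0, 0, -3.5, 0],
    [0, 0, -5.5, 0],
    [0.6, 0.2, -5.8, 0],
    [2.5, 0.8, -5.8, 0],
    [5.5, 1.8, -5.8, 0.01],
    [9.5, 3.1, -5.8, 0.01],
    [13.5, 4.4, -5.8, 0.01]
  ],
  "jaw": 3.5
}}

```text
clock: 49.6
ee_pos: [584.8, 189.7, 128.6]
eef_rot: [-0.0, 0.668, 0.744, -0.0]
force: [1.1, -0.6, -0.9]
gripper_width: 34.8
gripper_force: 0.0
```

Call:
{"name": "play_rows", "arguments": {
  "moves": [
    [4, 1.3, 0, 0],
    [8, 2.6, 0, 0],
    [11.5, 3.8, 0, 0],
    [14, 4.7, 0, 0],
    [15.5, 5.1, 0, 0],
    [15.9, 5.3, 0, 0],
    [15.9, 5.3, 0, 0],
    [15.9, 5.3, 0, 0],
    [15.9, 5.3, 0, 0]
  ],
  "jaw": 8.5
}}

```text
clock: 50.5
ee_pos: [620.5, 350.8, 129.4]
eef_rot: [0.0, 0.668, 0.744, -0.0]
force: [0.4, 0.5, -0.4]
gripper_width: 85.1
gripper_force: 0.0
```

```bash
python3 - <<'E'
from h import *
plan([[(619.1,352.1,22.7,6)]])
im,d,c,V,W=snap('wrist','w9.png'); Z=W[...,2]
def meas(z0,z1,c,r):
    m=(Z>z0)&(Z<z1)&(abs(W[...,0]-c[0])<r)&(abs(W[...,1]-c[1])<r); q=W[m]
    print(len(q),cv2.minAreaRect(q[:,:2].astype(np.float32)) if len(q)>3 else '')
meas(81,90,(619,352),45); meas(58,68,(490,368),60)
E
```

```text
now [620.5 350.8 129.4] 6.12 tilt [-0.0002 -0.0002] t 50.5
[[np.float64(0.15), np.float64(-0.13), np.float64(10.67), np.float64(0.002)]]
4549 ((619.4024047851562, 353.1437072753906), (50.9577751159668, 51.33513641357422), 47.175865173339844)
5423 ((490.6548156738281, 368.705810546875), (59.65727996826172, 46.232704162597656), 16.142738342285156)
```

Call:
{"name": "play_rows", "arguments": {
  "moves": [
    [0.1, -0.1, 1.5, 0],
    [0.1, -0.1, 4, 0],
    [0.1, -0.1, 6.5, 0],
    [0.1, -0.1, 8.7, 0],
    [0.1, -0.1, 10.2, 0],
    [0.1, -0.1, 10.7, 0],
    [0.1, -0.1, 10.7, 0],
    [0.1, -0.1, 10.7, 0],
    [0.1, -0.1, 10.7, 0]
  ]
}}

```text
clock: 51.45
ee_pos: [620.1, 353.3, 23.4]
eef_rot: [0.0, 0.668, 0.744, 0.001]
force: [0.8, 0.3, 0.6]
gripper_width: 85.0
gripper_force: 0.0
```

Call:
{"name": "play_rows", "arguments": {
  "moves": [
    [0, 0, 0, 0],
    [0, 0, 0, 0],
    [0, 0, 0, 0],
    [0, 0, 0, 0],
    [0, 0, 0, 0],
    [0, 0, 0, 0],
    [0, 0, 0, 0]
  ],
  "jaw": 4,
  "newtons": 40
}}

```text
clock: 52.15
ee_pos: [619.7, 353.1, 22.9]
eef_rot: [0.0, 0.668, 0.744, 0.0]
force: [-1.9, 0.1, 5.7]
gripper_width: 51.0
gripper_force: 40.7
```

```bash
python3 - <<'E'
from h import *
s=bot.sense();print(s['gripper_width'],s['gripper_force'],s['force'])
plan([[(619.1,352,160,6),(640.3,29.2,160,6)]])
E
```

```text
50.97275630807895 40.66922128200531 [-1.89819184  0.12490445  5.71621735]
now [619.7 353.1  22.9] 6.19 tilt [0.0007 0.0004] t 52.1
[[np.float64(-0.11), np.float64(-0.07), np.float64(-13.71), np.float64(0.003)], [np.float64(-32.43), np.float64(-1.44), np.float64(-13.71), np.float64(0.003)]]
```

Call:
{"name": "play_rows", "arguments": {
  "moves": [
    [0, 0, -1, 0],
    [0, 0, -3.5, 0],
    [0, 0, -7, 0],
    [0, 0, -10.5, 0],
    [0, 0, -13, 0],
    [-1, 0, -13.7, 0],
    [-4, -0.1, -13.7, 0],
    [-8, -0.3, -13.7, 0],
    [-12, -0.5, -13.7, 0],
    [-16, -0.7, -13.7, 0],
    [-20, -0.9, -13.7, 0],
    [-24, -1.1, -13.7, 0]
  ]
}}

```text
clock: 53.35
ee_pos: [633.5, 111.0, 158.6]
eef_rot: [-0.0, 0.668, 0.744, -0.0]
force: [-0.6, 0.2, -0.8]
gripper_width: 50.8
gripper_force: 42.0
```

```bash
python3 - <<'E'
from h import *
plan([[(640.2,30.2,150,6)]])
E
```

```text
now [633.5 111.  158.6] 6.19 tilt [-0.0011 -0.0003] t 53.4
[[np.float64(-8.1), np.float64(-0.21), np.float64(0.86), np.float64(0.003)]]
```

Call:
{"name": "play_rows", "arguments": {
  "moves": [
    [-3, -0.1, 0, 0],
    [-5.3, -0.1, 0.2, 0],
    [-7, -0.2, 0.6, 0],
    [-7.8, -0.2, 1.5, 0],
    [-8, -0.2, 2.7, 0],
    [-8, -0.2, 3.7, 0],
    [-8, -0.2, 4.3, 0],
    [-8, -0.2, 4.5, 0],
    [-8, -0.2, 4.5, 0],
    [-8, -0.2, 4.5, 0],
    [-8, -0.2, 4.5, 0],
    [-8, -0.2, 4.5, 0]
  ]
}}

```text
clock: 54.55
ee_pos: [641.2, 33.5, 114.6]
eef_rot: [0.0, 0.668, 0.744, 0.0]
force: [0.8, 0.7, -1.2]
gripper_width: 51.0
gripper_force: 42.0
```

```bash
python3 - <<'E'
from h import *
plan([[(640.2,30.2,101.8,6)]])
im,d,c,V,W=snap('wrist'); Z=W[...,2]
def meas(z0,z1,c,r):
    m=(Z>z0)&(Z<z1)&(abs(W[...,0]-c[0])<r)&(abs(W[...,1]-c[1])<r); q=W[m]
    print(len(q),cv2.minAreaRect(q[:,:2].astype(np.float32)) if len(q)>3 else '',np.median(q,0))
meas(165,190,(640,30),35); meas(81,88,(560,10),180);meas(112,119,(558,49),14)
E
```

```text
now [641.2  33.5 114.6] 6.19 tilt [0.0006 0.    ] t 54.5
[[np.float64(-0.32), np.float64(-0.14), np.float64(1.28), np.float64(0.003)]]
17073 ((637.4722290039062, 35.11174774169922), (51.723121643066406, 66.52947235107422), 73.36937713623047) [640.77394709  39.27905026 177.49209991]
60483 ((559.93896484375, 10.562721252441406), (271.4069519042969, 169.1768035888672), 5.993411064147949) [532.91969175  39.3508626   83.40780837]
456 ((557.7371215820312, 49.086463928222656), (11.981459617614746, 11.796151161193848), 53.4814567565918) [558.32852297  49.54818176 115.57268072]
```

Call:
{"name": "play_rows", "arguments": {
  "moves": [
    [-0.2, -0.1, 0, 0],
    [-0.3, -0.1, 0.3, 0],
    [-0.3, -0.1, 0.6, 0],
    [-0.3, -0.1, 0.9, 0],
    [-0.3, -0.1, 1.0, 0],
    [-0.3, -0.1, 1.0, 0],
    [-0.3, -0.1, 1.0, 0]
  ]
}}

```text
clock: 55.3
ee_pos: [640.4, 30.4, 104.2]
eef_rot: [-0.0, 0.668, 0.744, -0.0]
force: [1.1, 0.4, -0.4]
gripper_width: 51.1
gripper_force: 42.0
```

```bash
python3 - <<'E'
from h import *
plan([[(640.2,30.2,101.8,6)]]); print(bot.sense()['force'])
E
```

```text
now [640.4  30.4 104.2] 6.19 tilt [-0.  0.] t 55.3
[[np.float64(-0.01), np.float64(-0.02), np.float64(0.24), np.float64(0.003)]]
[ 1.10245216  0.44619417 -0.44549916]
```

Call:
{"name": "play_rows", "arguments": {
  "moves": [
    [0, 0, 0.1, 0],
    [0, 0, 0.2, 0],
    [0, 0, 0.25, 0],
    [0, 0, 0.25, 0],
    [0, 0, 0.25, 0]
  ]
}}

```text
clock: 55.8
ee_pos: [640.4, 30.3, 102.0]
eef_rot: [0.0, 0.668, 0.744, 0.0]
force: [-1.7, 0.6, 4.2]
gripper_width: 50.8
gripper_force: 42.3
```

Call:
{"name": "play_rows", "arguments": {
  "moves": [
    [0, 0, 0, 0],
    [0, 0, 0, 0],
    [0, 0, 0, 0],
    [0, 0, 0, 0]
  ],
  "jaw": 8.5
}}

```text
clock: 56.2
ee_pos: [640.3, 30.3, 101.7]
eef_rot: [-0.0, 0.668, 0.744, -0.0]
force: [-0.1, -0.6, 0.3]
gripper_width: 84.8
gripper_force: 0.0
```

Call:
{"name": "play_rows", "arguments": {
  "moves": [
    [0, 0, -1, 0],
    [0, 0, -3, 0],
    [0, 0, -5.5, 0],
    [0, 0, -7.5, 0],
    [0, 0, -8, 0],
    [0, 0, -8, 0]
  ]
}}

```text
clock: 56.8
ee_pos: [640.8, 30.3, 182.8]
eef_rot: [0.001, 0.668, 0.744, 0.001]
force: [-0.2, 0.1, 0.8]
gripper_width: 85.0
gripper_force: 0.0
```

```bash
python3 - <<'E'
from h import *
plan([[(490.5,368.6,150,-74)]]); print(bot.sense()['force'])
im,d,c,V,W=snap('wrist'); Z=W[...,2]
def meas(z0,z1,c,r):
    m=(Z>z0)&(Z<z1)&(abs(W[...,0]-c[0])<r)&(abs(W[...,1]-c[1])<r); q=W[m]
    print(len(q),cv2.minAreaRect(q[:,:2].astype(np.float32)) if len(q)>3 else '',np.median(q,0))
meas(159,170,(640,30),40)
E
```

```text
now [640.8  30.3 182.8] 6.19 tilt [ 0.0019 -0.    ] t 56.8
[[np.float64(35.25), np.float64(-11.3), np.float64(3.28), np.float64(1.4)]]
[-0.16982754  0.12967812  0.80275678]
5629 ((640.1732177734375, 30.40911865234375), (50.70361328125, 51.429813385009766), 24.755352020263672) [639.9351939   32.06063101 164.71531077]
```

Tin stands at (640.2, 30.4), within 0.3 mm of its start. Now the box.

Call:
{"name": "play_rows", "arguments": {
  "moves": [
    [1, -0.3, 0, 0.05],
    [4, -1.3, 0, 0.17],
    [8, -2.6, 0, 0.3],
    [12, -3.9, 0, 0.43],
    [16, -5.1, 0, 0.56],
    [20, -6.4, 0, 0.69],
    [24, -7.7, 0, 0.82],
    [28, -9, 0, 0.95],
    [31.5, -10.1, 0, 1.08],
    [33.8, -10.8, 0, 1.2],
    [35, -11.2, 0, 1.32],
    [35.2, -11.3, 0, 1.4]
  ]
}}

```text
clock: 58.05
ee_pos: [488.5, 369.3, 180.3]
eef_rot: [0.0, 0.991, 0.137, -0.001]
force: [0.8, -0.3, -0.3]
gripper_width: 85.3
gripper_force: 0.0
```

Call:
{"name": "play_rows", "arguments": {
  "moves": [
    [0, 0, 2, 0],
    [0, 0, 4.5, 0],
    [0, 0, 6.5, 0],
    [0, 0, 7, 0],
    [0, 0, 7, 0],
    [0, 0, 7, 0]
  ]
}}

```text
clock: 58.65
ee_pos: [490.3, 368.2, 112.1]
eef_rot: [-0.0, 0.99, 0.139, 0.0]
force: [0.2, -0.3, 1.1]
gripper_width: 84.9
gripper_force: 0.0
```

```bash
python3 - <<'E'
from h import *
plan([[(490.5,368.6,20.5,-74)]])
im,d,c,V,W=snap('wrist'); Z=W[...,2]
def meas(z0,z1,c,r):
    m=(Z>z0)&(Z<z1)&(abs(W[...,0]-c[0])<r)&(abs(W[...,1]-c[1])<r); q=W[m]
    print(len(q),cv2.minAreaRect(q[:,:2].astype(np.float32)) if len(q)>3 else '',np.median(q,0))
meas(58,68,(490,368),50)
E
```

```text
now [490.3 368.2 112.1] -74.03 tilt [0.0002 0.0002] t 58.6
[[np.float64(0.03), np.float64(-0.03), np.float64(9.16), np.float64(-0.001)]]
5668 ((490.50958251953125, 368.3527526855469), (58.69083023071289, 46.08616256713867), 15.79053020477295) [492.7383556  368.81360422  63.68727427]
```

Call:
{"name": "play_rows", "arguments": {
  "moves": [
    [0, 0, 1.5, 0.003],
    [0, 0, 4, 0.003],
    [0, 0, 6.5, 0.003],
    [0, 0, 8.3, 0.003],
    [0, 0, 9, 0.003],
    [0, 0, 9.15, 0.003],
    [0, 0, 9.15, 0.003],
    [0, 0, 9.15, 0.003]
  ]
}}

```text
clock: 59.5
ee_pos: [490.6, 368.5, 21.2]
eef_rot: [-0.0, 0.991, 0.137, 0.001]
force: [0.8, -0.2, -0.3]
gripper_width: 85.0
gripper_force: 0.0
```

Call:
{"name": "play_rows", "arguments": {
  "moves": [
    [0, 0, 0, 0],
    [0, 0, 0, 0],
    [0, 0, 0, 0],
    [0, 0, 0, 0],
    [0, 0, 0, 0],
    [0, 0, 0, 0],
    [0, 0, 0, 0]
  ],
  "jaw": 3.5,
  "newtons": 35
}}

```text
clock: 60.2
ee_pos: [490.2, 368.3, 20.8]
eef_rot: [-0.0, 0.991, 0.137, 0.0]
force: [-1.4, 0.5, 6.4]
gripper_width: 44.8
gripper_force: 35.3
```

```bash
python3 - <<'E'
from h import *
s=bot.sense();print(s['gripper_width'],s['gripper_force'],s['force'])
p,_=pose(); t=np.array([479.1,-5.4])+p[:2]-[490.5,368.45]; print(t)
plan([[(*t,160,-74.25)]])
E
```

```text
44.82624784337021 35.25155782699585 [-1.36496844  0.49131432  6.38356389]
[478.83783705  -5.50388185]
now [490.2 368.3  20.8] -74.2 tilt [0.0006 0.0005] t 60.2
[[np.float64(-11.28), np.float64(35.66), np.float64(-13.92), np.float64(0.001)]]
```

Call:
{"name": "play_rows", "arguments": {
  "moves": [
    [0, 0, -1, 0],
    [0, 0, -3.5, 0],
    [0, 0, -7, 0],
    [0, 0, -10.5, 0],
    [-0.3, 1, -13, 0],
    [-1.3, 4, -13.9, 0],
    [-2.5, 8, -13.9, 0],
    [-3.8, 12, -13.9, 0],
    [-5.1, 16, -13.9, 0],
    [-6.3, 20, -13.9, 0],
    [-7.6, 24, -13.9, 0],
    [-8.9, 28, -13.9, 0]
  ]
}}

```text
clock: 61.4
ee_pos: [480.3, 72.9, 159.9]
eef_rot: [0.0, 0.99, 0.138, 0.0]
force: [0.6, -0.1, -1.4]
gripper_width: 44.9
gripper_force: 37.0
```

Call:
{"name": "play_rows", "arguments": {
  "moves": [
    [-1, 3.2, 0, 0],
    [-1.8, 5.7, 0, 0],
    [-2.2, 7.1, 0.5, 0],
    [-2.4, 7.6, 1.5, 0],
    [-2.4, 7.7, 2.8, 0],
    [-2.4, 7.7, 4, 0],
    [-2.4, 7.7, 4.6, 0],
    [-2.4, 7.7, 4.8, 0],
    [-2.4, 7.7, 4.8, 0],
    [-2.4, 7.7, 4.8, 0],
    [-2.4, 7.7, 4.8, 0]
  ]
}}

```text
clock: 62.5
ee_pos: [478.8, -6.1, 111.6]
eef_rot: [0.0, 0.99, 0.138, 0.0]
force: [-0.6, 0.6, -2.4]
gripper_width: 45.2
gripper_force: 36.9
```

```bash
python3 - <<'E'
from h import *
plan([[(478.8,-5.5,99.8,-74.22)]]); print(bot.sense()['force'])
E
```

```text
now [478.8  -6.1 111.6] -74.19 tilt [ 0.0007 -0.0001] t 62.5
[[np.float64(0.01), np.float64(-0.06), np.float64(1.18), np.float64(0.001)]]
[-0.57823775  0.6391615  -2.44281063]
```

Call:
{"name": "play_rows", "arguments": {
  "moves": [
    [0, -0.05, 0.2, 0],
    [0, -0.05, 0.5, 0],
    [0, -0.05, 0.8, 0],
    [0, -0.05, 0.9, 0],
    [0, -0.05, 0.9, 0],
    [0, -0.05, 0.9, 0]
  ]
}}

```text
clock: 63.1
ee_pos: [478.4, -5.7, 102.2]
eef_rot: [-0.0, 0.991, 0.137, -0.0]
force: [0.1, -0.7, -2.0]
gripper_width: 44.9
gripper_force: 36.9
```

```bash
python3 - <<'E'
from h import *
plan([[(478.8,-5.5,99.8,-74.22)]]); print(bot.sense()['force'])
E
```

```text
now [478.4  -5.7 102.2] -74.2 tilt [-0.0001 -0.    ] t 63.1
[[np.float64(0.05), np.float64(-0.01), np.float64(0.24), np.float64(0.0)]]
[ 0.05534527 -0.69166411 -1.96470272]
```

Call:
{"name": "play_rows", "arguments": {
  "moves": [
    [0.03, 0, 0.1, 0],
    [0.03, 0, 0.2, 0],
    [0.03, 0, 0.25, 0],
    [0.03, 0, 0.25, 0],
    [0.03, 0, 0.25, 0]
  ]
}}

```text
clock: 63.6
ee_pos: [478.7, -5.6, 99.8]
eef_rot: [0.0, 0.991, 0.137, 0.0]
force: [-0.9, 1.1, 1.7]
gripper_width: 45.2
gripper_force: 37.2
```

Call:
{"name": "play_rows", "arguments": {
  "moves": [
    [0, 0, 0, 0],
    [0, 0, 0, 0],
    [0, 0, 0, 0],
    [0, 0, 0, 0]
  ],
  "jaw": 8.5
}}

```text
clock: 64.0
ee_pos: [478.7, -5.6, 99.7]
eef_rot: [0.0, 0.991, 0.137, -0.0]
force: [-1.0, 0.4, 0.2]
gripper_width: 85.1
gripper_force: 0.0
```

Call:
{"name": "play_rows", "arguments": {
  "moves": [
    [0, 0, -1, 0],
    [0, 0, -3, 0],
    [0, 0, -6, 0],
    [0, 0, -9, 0],
    [0, 0, -12, 0],
    [0, 0, -14, 0],
    [0, 0, -15, 0],
    [0, 0, -15, 0]
  ]
}}

```text
clock: 64.8
ee_pos: [479.3, -5.7, 251.0]
eef_rot: [0.0, 0.991, 0.137, 0.001]
force: [-0.7, -0.3, -0.4]
gripper_width: 84.6
gripper_force: 0.0
```

```bash
python3 - <<'E'
from h import *
plan([[(558.6,22.5,250,5.9)]])
im,d,c,V,W=snap('wrist'); Z=W[...,2]
def meas(z0,z1,c,r):
    m=(Z>z0)&(Z<z1)&(abs(W[...,0]-c[0])<r)&(abs(W[...,1]-c[1])<r); q=W[m]
    print(len(q),cv2.minAreaRect(q[:,:2].astype(np.float32)) if len(q)>3 else '',np.median(q,0))
meas(138,147,(479,-5),45)
E
```

```text
now [479.3  -5.7 251. ] -74.19 tilt [ 0.0024 -0.0002] t 64.8
[[np.float64(8.4), np.float64(-0.55), np.float64(0.1), np.float64(-1.398)]]
3690 ((479.3511657714844, -5.57560920715332), (58.08824157714844, 46.05043411254883), 15.780363082885742) [480.77939469  -5.2264056  142.6938357 ]
```

Call:
{"name": "play_rows", "arguments": {
  "moves": [
    [1, 0, 0, -0.1],
    [3, -0.2, 0, -0.24],
    [5, -0.3, 0, -0.38],
    [7, -0.5, 0, -0.52],
    [8.4, -0.5, 0, -0.66],
    [8.4, -0.5, 0, -0.8],
    [8.4, -0.5, 0, -0.94],
    [8.4, -0.5, 0, -1.08],
    [8.4, -0.5, 0, -1.22],
    [8.4, -0.5, 0, -1.34],
    [8.4, -0.5, 0, -1.4],
    [8.4, -0.5, 0, -1.4]
  ]
}}

```text
clock: 66.05
ee_pos: [557.4, 22.1, 248.2]
eef_rot: [-0.001, 0.669, 0.744, -0.001]
force: [-0.6, -1.1, -1.1]
gripper_width: 84.9
gripper_force: 0.0
```

Call:
{"name": "play_rows", "arguments": {
  "moves": [
    [0, 0, 0, 0],
    [0, 0, 0, 0],
    [0, 0, 0, 0],
    [0, 0, 0, 0]
  ]
}}

```text
clock: 66.45
ee_pos: [558.1, 22.0, 249.7]
eef_rot: [-0.0, 0.669, 0.743, -0.0]
force: [1.0, -0.5, 0.3]
gripper_width: 84.9
gripper_force: 0.0
```

```bash
python3 - <<'E'
from h import *
plan([])
im,d,c,V,W=snap('wrist','w10.png'); Z=W[...,2]
def meas(z0,z1,c,r):
    m=(Z>z0)&(Z<z1)&(abs(W[...,0]-c[0])<r)&(abs(W[...,1]-c[1])<r); q=W[m]
    print(len(q),cv2.minAreaRect(q[:,:2].astype(np.float32)) if len(q)>3 else '',np.median(q,0))
meas(138,147,(479,-5),45);meas(159,170,(640,30),45);meas(104,112,(561,11),24);meas(111,122,(558,49),20);meas(80,88,(560,10),170)
E
```

```text
now [558.1  22.  249.7] 5.98 tilt [-0.0001 -0.    ] t 66.5
3591 ((479.11322021484375, -5.3288116455078125), (58.92927932739258, 46.68071746826172), 15.965792655944824) [479.58661126  -3.79123752 142.74235067]
3356 ((639.7024536132812, 30.006011962890625), (50.992218017578125, 51.37053298950195), 14.305889129638672) [638.81887472  31.49002165 164.71801225]
408 ((561.2158813476562, 10.689170837402344), (11.156204223632812, 32.02873229980469), 5.837176322937012) [560.7513452   11.59473748 108.76784397]
147 ((557.5645751953125, 48.837684631347656), (11.39657211303711, 11.20609188079834), 52.13947677612305) [557.68674635  49.08501474 115.62868286]
30766 ((560.515380859375, 10.411766052246094), (271.47918701171875, 169.56382751464844), 5.920136451721191) [564.00083525  29.09562356  83.7552983 ]
```

View pics/w10.png

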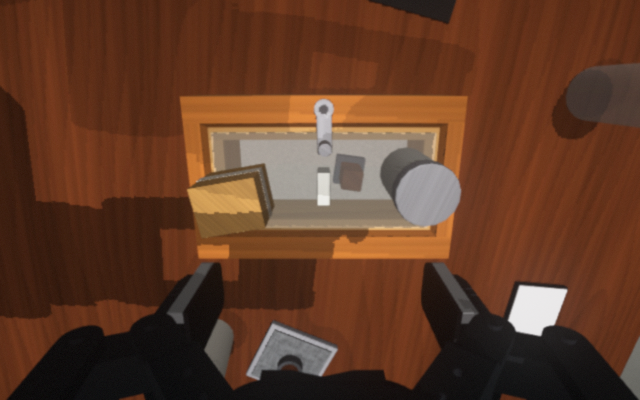

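The picture matches the first view: box (228,205), tin (425,190) and tab (323,125) are in their starting places. The square seal stands under the pane at (350,172), and the round seal is on the pad at (290,362).

```bash
python3 - <<'E'
from h import *
print(bot.job_done())
E
```

```text
the job is handed in; nothing more can be done
None
```

The job is done and handed in at about 66 s of 152 s: the round seal stands upright in the middle of the ink pad, the pane and tab are back in place, the tin and clip box measure within about 1 mm of where they started, the square seal is still in the case, and the cup was not touched.

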